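# Set up the balloon inflator at the counter

## Robot

A 6-joint arm with a two-finger parallel gripper is mounted at the origin on a cart in front of the work surface, level with it; the furniture and walls round the work are solid. World frame = base frame: x ahead of the robot, y to its left, z up, the work surface at z = 0. Lengths are in m, angles in rad, forces in N, time in s.
With the tool pointing down it reaches from about 0.2 to 0.875 m from the base axis. Payload 3.4 kg.
Tool frame: the origin (TCP) lies on the centre line of the jaws, within the pads' length; the fingertips stand robot.finger_overhang ahead of it and the grasp point (between the pads) lies 2 mm behind it (robot.finger_overhang is the distance from the TCP to the fingertips, in m); z points along the fingers, y is the line along which they close (so a half turn about z gives the same grasp; the last joint's range is limited). The gripper opens to 94 mm and grips with 3 to 60 N. Pads are 16 mm wide; open, the fingers measure 119 mm over their backs; the gripper's body (75 mm by 177 mm) begins 78 mm behind the grasp point.
Start: joints at [-1.389, 0.276, 1.505, -0, 1.361, -0.121], TCP at [0.171, -0.549, 0.222] pointing down, gripper open.
Joint ranges: [-2.89, 2.89], [-0.75, 2.08], [0.22, 2.7], [-1.18, 4.32], [0.11, 2.71], [-2.7, 2.7]. Speed limits (rad/s): [2.57, 2.57, 3.14, 3.14, 3.14, 3.14].

## Interface

Orientations are given as a unit quaternion [w, x, y, z].
In Python, from workcell import robot gives the robot as it stands.
- The arm moves only by the tool move_arm, never from a script. Its argument "targets" is a list of rows, each an object with "dp": the shift along the world's x, y, z in cm, a list of three; "rot": the turn, a rotation vector about the world's x, y, z in degrees, a list of three; "grip": the opening, from 0 (shut) to 1 (fully open). In form: [{"dp": [dx, dy, dz], "rot": [wx, wy, wz], "grip": grip}, ...]. A call has 1 to 8 rows; each row shifts and turns the commanded pose from where the row before left it; what a row does not reach is not made up. A row lasts 1/12 s, in which the tool goes at most 41.7 mm and 7.16 degrees, less where a joint would pass 70% of its speed; a pose out of reach is approached as far as the arm can. A call is refused whole if a number of a shift passes 4.17 or a number of a turn 7.16, either way. A call with a gripper value outside its range is refused whole. The fingers move at their own pace and stop on an object; the grip force is fixed at half the most. Time passes only in rows, so rows that do not move let the fingers close. It gives the time, the measured TCP pose, the force, the opening and the grip force at its end, in the units of the state.
- robot.get_obs(): the state, without advancing time (a new reading comes with each control period).
- robot.grab_frame(name): name is "scene" or "top" or "wrist"; returns a dict with "image" (400x640x3 uint8, red, green, blue), "intrinsics" (3x3 intrinsics, pixels), "origin" and "orientation" of the camera in the world; the wrist camera has in their place "mount" (4x4, takes a point from camera to tool coordinates, whose origin is the TCP and whose axes are the flange's). Camera axes: x right, y down, z forward; pixel columns grow to the right and rows downward; lengths in m; the calibration is good to about 2 mm. The wrist camera is an equidistant fisheye: a pixel r from the principal point sees the ray r / f radians off the axis. A picture is of the moment at which its call begins: read the wrist's pose just before it. There is no depth.
- robot.close_job(): hands the job in; it is judged then, once.
The state is a dict: "clock": time; "joint_pos": joint angles; "joint_velocities": joint speeds; "joint_torque": joint torques, N m; "tcp_pos": TCP position; "tool_rot": TCP orientation; "wrist_force": force on the tool from outside, world axes, zero at the start; "wrist_torque": the same for the moment, N m; "finger_gap": opening from 0.0 (shut) to 1.0 (fully open); "finger_force": force on a finger pad.
Only numpy, scipy, OpenCV 4.12 (cv2) and the standard library are available. Lean on these libraries where they do the work, as an engineer would, in place of code of your own. Each camera call takes 0.05 s, during which the arm holds its last target. There are 200 camera calls.

## Task

Get the balloon inflator ready: lock every nozzle that stands in the wooden caddy into an outlet of its own - stand it in the coupler, draw the coupler's sleeve fully down so that the nozzle drops home, and let the sleeve spring all the way up again. The air must stay shut off until all nozzles are locked; then swing the air valve's lever fully open. Also lay each white balloon stick in a groove of its own on the wooden rest, bedded in the notches of both rails and about centred, cup at either end, and do not disturb the other things on the counter.

Things in the scene. Friction and masses are not known exactly. Their poses are not given: they have to be found in the camera images.
- inflator: grey balloon inflator, fixed to the counter, 110 x 370 mm in plan, housing 44 mm high with an aluminium bar on top whose face is 52 mm above the counter. Origin: centre of its underside; x to the back, y along its length (to the left seen from the robot), z up. Four upright couplers stand on it at y = -60, +10, +80, +150 mm, the valve at y = -143 mm
- outlet0 (a point): centre of the mouth of an upright quick coupler on the inflator, 112 mm above the counter; z up. The mouth's bevel narrows from 25 to 19.6 mm bore within 4 mm. With the sleeve up, three catches shut the bore 13 mm below the mouth: a nozzle set in stands loosely on them (collar's underside 13 mm above the mouth) however hard it is pressed
- outlet1 (a point): mouth of the next coupler, like outlet0. When the sleeve is drawn down about 10 mm or more the catches clear and the nozzle drops 12 mm by its own weight to the seat 25 mm below the mouth; as the sleeve comes up again the catches enter the nozzle's groove and lock it
- outlet2 (a point): mouth of another coupler, like outlet0. Outlets stand 70 mm apart along the inflator's y; all are free at the start and any nozzle fits any outlet
- outlet3 (a point): mouth of another coupler, like outlet0. Outlets stand 70 mm apart along the inflator's y; all are free at the start and any nozzle fits any outlet
- sleeve0 (a joint): sleeve of outlet0, in m: 0 up (where its spring holds it), 0.012 fully drawn down. Its top face lies 1 mm below the mouth when up; at the top a knurled rim 42 mm in diameter, 9 mm high, is the grip, below it a barrel 36 mm in diameter; 30 mm long in all. Grip the rim from both sides past the nozzle and draw it straight down, or press down on its top
- sleeve1 (a joint): sleeve of outlet1, like sleeve0. Its spring pushes up with 6 N when up and 12 N when fully down, and returns it when let go
- sleeve2 (a joint): sleeve of outlet2, like sleeve0. With a nozzle only part way in, a sleeve cannot come fully up
- sleeve3 (a joint): sleeve of outlet3, like sleeve0. With a nozzle only part way in, a sleeve cannot come fully up
- air_valve (a joint): angle of the air valve's lever in rad: 0 shut (lever points to the inflator's -x, to the front), 1.571 fully open (lever points to the inflator's -y, in line with the bar, away from the outlets); it turns counter-clockwise seen from above, with light friction (0.1 N m), and stays where it is left
- valve_pivot (a point): point on the vertical axis of the valve lever at the lever's mid height, 80 mm above the counter. The lever's black handle runs from 16 to 78 mm from this axis, 13 mm wide, 12 mm high, its underside 22 mm above the aluminium bar
- caddy: wooden caddy block, fixed, 104 x 104 x 26 mm, origin at the centre of its underside, with four wells 21 mm in diameter and 20 mm deep at x = +-28 mm, y = +-28 mm, in which the nozzles stand
- nozzle0: balloon nozzle (may be absent), 52 mm tall, 0.14 kg, standing plug down in the caddy, nose 20 mm below the caddy's top. Origin: centre of the flat nose; z up its axis, round. From the nose up: steel plug 18 mm in diameter (nose bevelled to 13 mm, locking groove 7 to 13 mm up); from 26 to 38 mm a knurled aluminium collar 26 mm in diameter (grip here); then a black rubber cone narrowing to 11 mm
- nozzle1: balloon nozzle (may be absent), like nozzle0. Home in an outlet its nose is 25 mm below the mouth and the underside of its collar 1 mm above the mouth
- nozzle2: balloon nozzle (may be absent), like nozzle0. Home in an outlet its nose is 25 mm below the mouth and the underside of its collar 1 mm above the mouth
- nozzle3: balloon nozzle (may be absent), like nozzle0. Home in an outlet its nose is 25 mm below the mouth and the underside of its collar 1 mm above the mouth
- rest: wooden rest for the sticks, fixed, 104 x 140 mm in plan: a 6 mm base board with two rails 10 mm thick across it at x = -42 and +42 mm, each with three V notches (90 degrees, bottoms 36 mm above the counter, tops of the rails 48 mm). Origin: centre of its underside; the grooves run along its x, between the rails there is 74 mm of room down to the base board
- groove0 (a point): middle of a groove of the rest, midway between its rails, on the axis of a stick lying settled in both notches (43 mm above the counter); x along the groove; grooves are 42 mm apart along the rest's y
- groove1 (a point): middle of a groove of the rest, midway between its rails, on the axis of a stick lying settled in both notches (43 mm above the counter); x along the groove; grooves are 42 mm apart along the rest's y
- groove2 (a point): middle of a groove of the rest, midway between its rails, on the axis of a stick lying settled in both notches (43 mm above the counter); x along the groove; grooves are 42 mm apart along the rest's y
- stick0: white plastic balloon stick (may be absent), 30 g: straight rod 10 mm in diameter, 150 mm long, four-petal cup 19 mm across at one end. Origin: on the rod's axis, 80 mm from the plain end; x along the rod to the cup (rod from -80 to +70 mm, cup to +81). Starts lying on the counter in front of the inflator, the cup propping its end 4 to 5 mm up. Grip across the rod near the origin
- stick1: white plastic balloon stick (may be absent), 30 g: straight rod 10 mm in diameter, 150 mm long, four-petal cup 19 mm across at one end. Origin: on the rod's axis, 80 mm from the plain end; x along the rod to the cup (rod from -80 to +70 mm, cup to +81). Starts lying on the counter in front of the inflator, the cup propping its end 4 to 5 mm up. Grip across the rod near the origin
- phone: bystander: black phone lying left of the sticks, 149 x 71 x 9 mm
- usb_charger: bystander: small white charger lying at the front, left of the sticks, 69 x 40 x 26 mm

How it is judged:
By the outcome, as a careful person would: the job done as asked, in the order asked, and still so for the second after the job is handed in, with the robot touching nothing.
Of nozzle0, nozzle1, nozzle2, nozzle3 only 3 to 4 are there at a start; the rules pass over those that are not, and their reading is None.
Of stick0, stick1 only 1 to 2 are there at a start; the rules pass over those that are not, and their reading is None.
At some moment in a run one of stick0, stick1 may be knocked a few centimetres aside while the robot is not near it.
It also fails if it takes over 210 s, if anything falls off the work surface, if the arm or the gripper's body presses on something with over 40 N, if the wrist force passes 120 N, or if a joint passes its speed limit or range.

## Working session

There is one attempt and no reset: what is moved stays moved. The work goes in short steps, Python scripts to look and compute and a tool call to move; the robot and the scene stay as the last step left them, time stands still between calls to the robot, and variables do not carry over. Pictures are saved under pics/ and viewed, at most 14 in all, crops included, and the job is handed in when it is done.

Besides the shell and the picture viewer there is one more tool, called after "Request:" in YAML: its name, and indented under it one key for each argument. move_arm: Moves the arm, as the interface text tells. Its arguments: {"type":"object","properties":{"targets":{"type":"array"}},"required":["targets"]}

```bash
ls; mkdir -p pics
cat > h.py <<'E'
import numpy as np,cv2
from workcell import robot
from scipy.spatial.transform import Rotation as R
def q2R(q): return R.from_quat([q[1],q[2],q[3],q[0]]).as_matrix()
def grab(n,save=None):
    o=robot.get_obs(); f=robot.grab_frame(n)
    if n=='wrist':
        M=np.array(f['mount']); Rt=q2R(o['tool_rot']); f['Rw']=Rt@M[:3,:3]; f['o']=Rt@M[:3,3]+np.array(o['tcp_pos'])
    else:
        f['o']=np.array(f['origin']); q=np.array(f['orientation']); f['Rw']=q if q.shape==(3,3) else q2R(q)
    f['n']=n
    if save: cv2.imwrite('pics/'+save,f['image'][:,:,::-1])
    return f
def ray(f,u,v):
    K=np.array(f['intrinsics']); x=(u-K[0,2])/K[0,0]; y=(v-K[1,2])/K[1,1]
    if f['n']=='wrist':
        r=np.hypot(x,y); s=np.sin(r)/r if r>1e-9 else 1; d=np.array([x*s,y*s,np.cos(r)])
    else: d=np.array([x,y,1.])
    return f['Rw']@d
def onz(f,u,v,z):
    d=ray(f,u,v); return f['o']+d*(z-f['o'][2])/d[2]
def proj(f,p):
    K=np.array(f['intrinsics']); c=f['Rw'].T@(np.array(p)-f['o'])
    if f['n']=='wrist':
        t=np.arctan2(np.hypot(c[0],c[1]),c[2]); h=np.hypot(c[0],c[1]); c=np.array([c[0]/h*t,c[1]/h*t,1])
    return K[0,0]*c[0]/c[2]+K[0,2],K[1,1]*c[1]/c[2]+K[1,2]
E
python3 - <<'E'
from h import *
print(robot.get_obs(), robot.finger_overhang)
for n in ['scene','top','wrist']:
    f=grab(n,n+'0.png'); print(n,f['o'],f['Rw'].round(3).tolist(),np.array(f['intrinsics']).tolist())
E
```

```text
pics
{'clock': 0.0, 'joint_pos': array([-1.38899332e+00,  2.76584899e-01,  1.50609931e+00,  1.42124537e-06,
        1.36067862e+00, -1.21012075e-01]), 'joint_velocities': array([-0.00038542,  0.00091169, -0.00029947,  0.00071269,  0.00094833,
        0.00024471]), 'joint_torque': array([ 1.12628364e-03, -4.04588592e+01, -2.37226313e+01,  7.02619809e-02,
        3.46173823e-02, -1.39317094e-04]), 'tcp_pos': array([ 0.1713638 , -0.5483261 ,  0.22162394]), 'tool_rot': array([-8.84701940e-04,  9.88559394e-01,  1.50829512e-01, -2.62040272e-05]), 'wrist_force': array([1.10540103, 0.21203028, 0.4291635 ]), 'wrist_torque': array([-0.02324368, -0.00676025,  0.00434779]), 'finger_force': 0.0, 'finger_gap': 1.0029482474276215} 0.017
scene [0.16129021 0.68128831 0.67592773] [[-0.899, -0.255, 0.355], [-0.437, 0.495, -0.751], [0.016, -0.831, -0.556]] [[414.6064816214135, 0.0, 318.3868812405903], [0.0, 414.6064816214135, 193.86165280169268], [0.0, 0.0, 1.0]]
top [ 0.40512177 -0.07022264  1.22678294] [[0.017, -0.995, 0.094], [-1.0, -0.016, 0.014], [-0.012, -0.094, -0.996]] [[519.0221046975163, 0.0, 331.1960138463442], [0.0, 519.0221046975163, 197.58436698884307], [0.0, 0.0, 1.0]]
wrist [ 0.25028957 -0.52392399  0.384236  ] [[0.298, -0.917, -0.266], [-0.955, -0.287, -0.081], [-0.002, 0.278, -0.961]] [[309.70691628693146, 0.0, 319.9415558337221], [0.0, 309.70691628693146, 197.73962382902837], [0.0, 0.0, 1.0]]
```

View pics/top0.png

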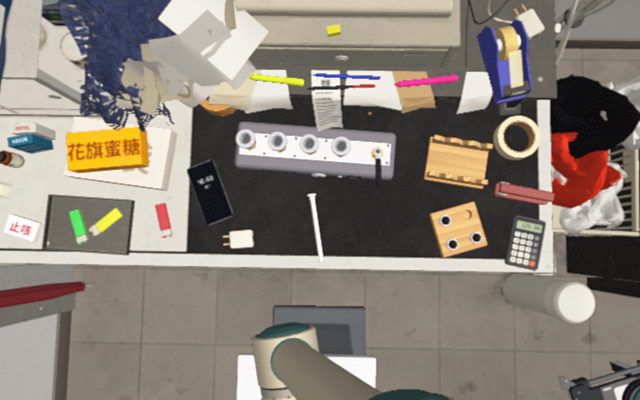

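View pics/scene0.png

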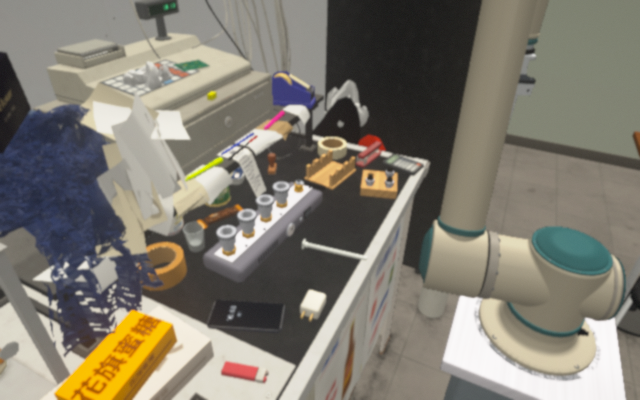

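The top view shows four couplers at about (245,138) to (341,147), the valve at (378,153) and the rest at (460,160). The caddy at (459,230) holds three nozzles, and there is one stick from (312,195) to (320,258). I'll enlarge that area to measure it.

Run:
```python
import cv2
i=cv2.imread('pics/top0.png')[115:275,228:548]
cv2.imwrite('pics/c1.png',cv2.resize(i,(800,400),interpolation=cv2.INTER_CUBIC))
```

```text
(no output)
```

View pics/c1.png

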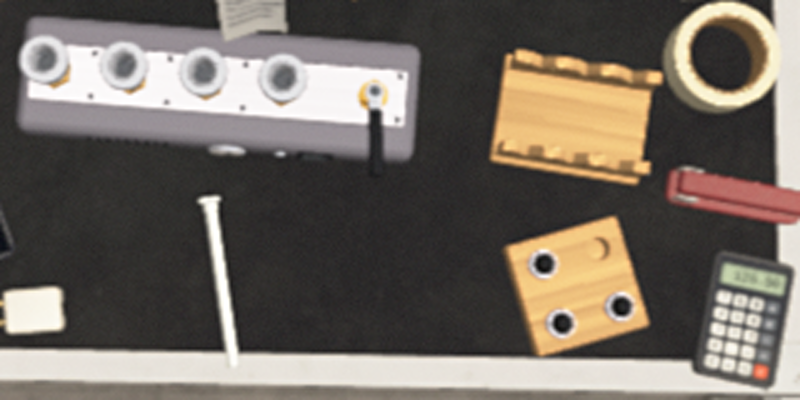

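Run:
```python
from h import *
f=grab('top')
g=lambda x,y,z: onz(f,228+x/2.5,115+y/2.5,z)*1000
P=dict(o3=(44,59,.112),o2=(124,65,.112),o1=(205,72,.112),o0=(284,77,.112),piv=(375,89,.086),levtip=(376,174,.08),
nA=(544,263,.058),nB=(562,323,.058),nC=(621,306,.058),well=(600,248,.026),cup=(209,199,.009),plain=(233,365,.005),
rBL=(515,51,.048),rBR=(661,73,.048),rFL=(505,143,.048),rFR=(650,165,.048),bFL=(490,160,.006),bFR=(638,184,.006))
p={}
for k,v in P.items(): p[k]=g(*v); print(k,p[k].round(1))
for a,b in [('o3','o2'),('o2','o1'),('o1','o0'),('piv','levtip'),('nA','nB'),('nB','nC'),('cup','plain'),('rBL','rBR'),('rFL','rFR'),('bFL','bFR')]:
  d=p[b]-p[a]; print(a,b,np.linalg.norm(d[:2]).round(1),np.degrees(np.arctan2(d[1],d[0])).round(1))
```

```text
o3 [636.4 134.2 112. ]
o2 [632.1  64.  112. ]
o1 [627.   -6.8 112. ]
o0 [623.6 -75.8 112. ]
piv [ 619.1 -157.    86. ]
levtip [ 543.7 -159.    80. ]
nA [ 468.2 -312.2   58. ]
nB [ 414.7 -328.1   58. ]
nC [ 430.8 -380.9   58. ]
well [ 484.6 -370.5   26. ]
cup [526.   -7.3   9. ]
plain [370.8 -32.8   5. ]
rBL [ 663.6 -288.4   48. ]
rBR [ 645. -422.   48.]
rFL [ 577.9 -279.1   48. ]
rFR [ 559.7 -411.    48. ]
bFL [ 567.6 -272.4    6. ]
bFR [ 547.  -411.7    6. ]
o3 o2 70.3 -93.5
o2 o1 71.1 -94.2
o1 o0 69.0 -92.8
piv levtip 75.4 -178.5
nA nB 55.8 -163.5
nB nC 55.1 -73.1
cup plain 157.3 -170.7
rBL rBR 135.0 -97.9
rFL rFR 133.2 -97.9
bFL bFR 140.8 -98.4
```

Everything agrees with the sizes given: outlet spacing is 69–71 mm, caddy pitch is 55–56 mm and the rest is 141 mm long. First I'll go above nozzle A.

Request:
move_arm:
  targets:
    - {"dp":[3.7,2.95,0],"rot":[0,0,5.5],"grip":1}
    - {"dp":[3.7,2.95,0],"rot":[0,0,5.5],"grip":0.6}
    - {"dp":[3.7,2.95,0],"rot":[0,0,5.5],"grip":0.55}
    - {"dp":[3.7,2.95,-1],"rot":[0,0,5.5],"grip":0.55}
    - {"dp":[3.7,2.95,-1],"rot":[0,0,5.5],"grip":0.55}
    - {"dp":[3.7,2.95,-1],"rot":[0,0,5.5],"grip":0.55}
    - {"dp":[3.7,2.95,-1],"rot":[0,0,5.5],"grip":0.55}
    - {"dp":[3.7,2.95,-1],"rot":[0,0,5.5],"grip":0.55}

```text
clock: 0.87
tcp_pos: [0.4298, -0.3423, 0.1791]
tool_rot: [0.0, 0.859, 0.512, 0.0]
wrist_force: [-0.1, -0.1, -0.2]
finger_gap: 0.557
finger_force: 0.0
```

Run:
```python
from h import *
o=robot.get_obs(); print(o['tcp_pos'],o['tool_rot'],o['joint_pos'].round(2),o['wrist_force'],o['finger_gap'])
f=grab('wrist','w1.png')
for p in [(468.2,-312.2,58),(414.7,-328.1,58),(430.8,-380.9,58)]: print(proj(f,np.array(p)/1000))
```

```text
[ 0.42978169 -0.34230741  0.17907875] [1.51140809e-04 8.58887204e-01 5.12164767e-01 1.38323414e-05] [-0.8   0.27  1.63 -0.    1.24 -0.3 ] [-0.06372331 -0.08501032 -0.24466065] 0.5572757465415632
(np.float64(340.03496567884514), np.float64(151.31999168718292))
(np.float64(297.856582339064), np.float64(192.58542866870457))
(np.float64(338.4407851981789), np.float64(230.4842099804995))
```

View pics/w1.png

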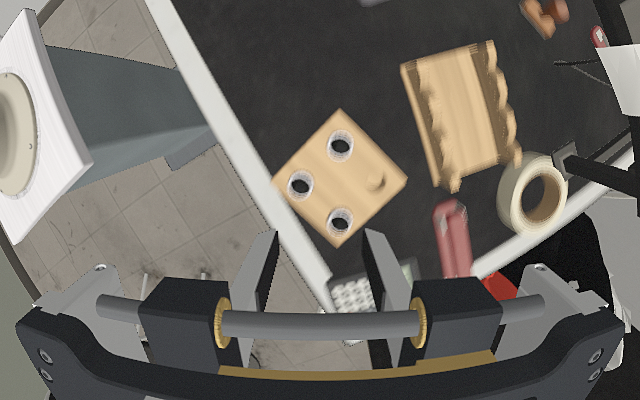

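Wrist view: the cone tops are at (340,144), (300,183) and (339,220), each about 8 px above the prediction. The arm may still have been moving, so I'll repeat at rest.

```bash
cat >> h.py <<'E'
def cones(f,z=.058,near=None):
    # black cone tops ringed by bright collar: dark blobs inside predicted neighbourhood
    g=cv2.cvtColor(f['image'],cv2.COLOR_RGB2GRAY); out=[]
    for p in near:
        u,v=proj(f,np.r_[np.array(p[:2])/1000,z]); r=18
        y0,x0=int(v)-r,int(u)-r; m=(g[y0:y0+2*r,x0:x0+2*r]<70).astype(np.uint8)
        n,l,s,c=cv2.connectedComponentsWithStats(m)
        b=[(s[i,4],c[i]) for i in range(1,n) if 20<s[i,4]<500]
        if b:
            a,c0=min(b,key=lambda t:np.hypot(*(t[1]-r))); w=onz(f,c0[0]+x0,c0[1]+y0,z)*1000; out.append((w.round(1),int(a),(c0+[x0,y0]).round(1),(round(u,1),round(v,1))))
        else: out.append(None)
    return out
E
python3 - <<'E'
from h import *
o=robot.get_obs(); print(o['clock'],o['tcp_pos'])
f=grab('wrist')
f=grab('wrist','w2.png')
o=robot.get_obs(); print(o['clock'],o['tcp_pos'])
for c in cones(f,.058,[(468.2,-312.2),(414.7,-328.1),(430.8,-380.9)]): print(c)
E
```

```text
0.9167 [ 0.43482179 -0.33634865  0.17732228]
1.0167 [ 0.430031   -0.34140553  0.17845293]
(array([ 467.8, -310.5,   58. ]), 291, array([338.9, 154.6]), (np.float64(340.2), np.float64(156.1)))
(array([ 416.5, -325.8,   58. ]), 272, array([298.3, 194.2]), (np.float64(297.9), np.float64(197.2)))
(array([ 431.8, -377.2,   58. ]), 244, array([337.5, 231.6]), (np.float64(338.3), np.float64(235.1)))
```

Request:
move_arm:
  targets:
    - {"dp":[1.3,1.0,0],"rot":[0,0,0],"grip":0.55}
    - {"dp":[1.3,1.0,0],"rot":[0,0,0],"grip":0.55}
    - {"dp":[1.2,1.0,0],"rot":[0,0,0],"grip":0.55}
    - {"dp":[0,0,-3],"rot":[0,0,0],"grip":0.55}
    - {"dp":[0,0,-3],"rot":[0,0,0],"grip":0.55}
    - {"dp":[0,0,-2],"rot":[0,0,0],"grip":0.55}
    - {"dp":[0,0,0],"rot":[0,0,0],"grip":0.55}
    - {"dp":[0,0,0],"rot":[0,0,0],"grip":0.55}

```text
clock: 1.68
tcp_pos: [0.4654, -0.3146, 0.099]
tool_rot: [-0.001, 0.861, 0.509, -0.001]
wrist_force: [0.3, -0.9, 0.1]
finger_gap: 0.549
finger_force: 0.0
```

Request:
move_arm:
  targets:
    - {"dp":[0.27,0.33,0],"rot":[0,0,0],"grip":0.55}
    - {"dp":[0,0,-2],"rot":[0,0,0],"grip":0.55}
    - {"dp":[0,0,-2],"rot":[0,0,0],"grip":0.55}
    - {"dp":[0,0,-1.2],"rot":[0,0,0],"grip":0.55}
    - {"dp":[0,0,0],"rot":[0,0,0],"grip":0.2}
    - {"dp":[0,0,0],"rot":[0,0,0],"grip":0.1}
    - {"dp":[0,0,0],"rot":[0,0,0],"grip":0.1}
    - {"dp":[0,0,0],"rot":[0,0,0],"grip":0.1}

```text
clock: 2.35
tcp_pos: [0.4702, -0.3115, 0.0491]
tool_rot: [0.002, 0.86, 0.51, 0.001]
wrist_force: [0.0, 0.6, 0.4]
finger_gap: 0.302
finger_force: 0.2
```

Request:
move_arm:
  targets:
    - {"dp":[0,0,0],"rot":[0,0,0],"grip":0.1}
    - {"dp":[0,0,0],"rot":[0,0,0],"grip":0.1}
    - {"dp":[0,0,0],"rot":[0,0,0],"grip":0.1}

```text
clock: 2.6
tcp_pos: [0.47, -0.3113, 0.0488]
tool_rot: [0.001, 0.86, 0.51, 0.0]
wrist_force: [-0.0, 1.1, 7.0]
finger_gap: 0.265
finger_force: 30.0
```

Run:
```python
from h import *
o=robot.get_obs(); print(o)
f=grab('wrist','w3.png')
```

```text
{'clock': 2.6, 'joint_pos': array([-7.08304452e-01,  4.07846023e-01,  1.77931855e+00, -1.18305653e-04,
        9.51634508e-01, -2.08223083e-01]), 'joint_velocities': array([ 0.00106675,  0.0003906 , -0.00029728, -0.00094987,  0.00073657,
       -0.00184588]), 'joint_torque': array([ 6.63191755e-02, -3.92361474e+01, -1.68108541e+01,  1.29532199e-01,
       -1.95808830e-01, -9.50837639e-04]), 'tcp_pos': array([ 0.47004389, -0.31129979,  0.04880376]), 'tool_rot': array([1.33820402e-03, 8.60067998e-01, 5.10177504e-01, 4.03167311e-04]), 'wrist_force': array([-0.03184453,  1.13106347,  6.97396095]), 'wrist_torque': array([-0.03447992,  0.07467818, -0.01465324]), 'finger_force': 30.001391172409058, 'finger_gap': 0.2649902669864556}
```

View pics/w3.png

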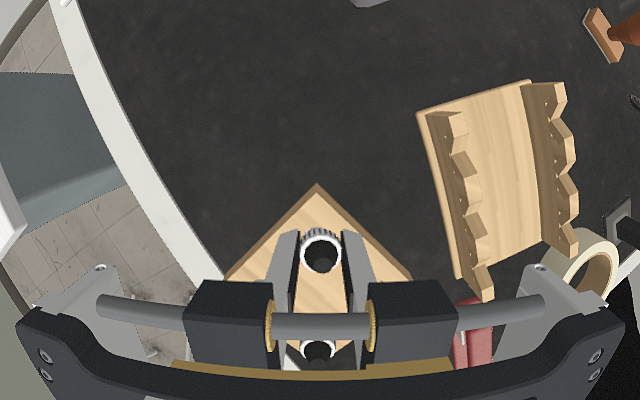

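Request:
move_arm:
  targets:
    - {"dp":[0,0,2],"rot":[0,0,0],"grip":0.1}
    - {"dp":[0,0,3],"rot":[0,0,0],"grip":0.1}
    - {"dp":[0,0,3],"rot":[0,0,0],"grip":0.1}
    - {"dp":[0,0,3],"rot":[0,0,0],"grip":0.1}
    - {"dp":[0,1,3],"rot":[0,0,0],"grip":0.1}
    - {"dp":[1,2,0.5],"rot":[0,0,0],"grip":0.1}
    - {"dp":[1,2.5,0],"rot":[0,0,0],"grip":0.1}
    - {"dp":[1,2.5,0],"rot":[0,0,0],"grip":0.1}

```text
clock: 3.32
tcp_pos: [0.4997, -0.2302, 0.1934]
tool_rot: [0.001, 0.86, 0.51, 0.001]
wrist_force: [-0.4, -0.5, -1.2]
finger_gap: 0.266
finger_force: 30.0
```

Request:
move_arm:
  targets:
    - {"dp":[1.1,2.5,0],"rot":[0,0,0],"grip":0.1}
    - {"dp":[1.1,2.5,0],"rot":[0,0,0],"grip":0.1}
    - {"dp":[1.1,2.5,0],"rot":[0,0,0],"grip":0.1}
    - {"dp":[1.1,2.5,0],"rot":[0,0,0],"grip":0.1}
    - {"dp":[1.1,2.5,0],"rot":[0,0,0],"grip":0.1}
    - {"dp":[1.1,2.5,0],"rot":[0,0,0],"grip":0.1}
    - {"dp":[1.1,2.5,0],"rot":[0,0,0],"grip":0.1}
    - {"dp":[1.1,2.5,0],"rot":[0,0,0],"grip":0.1}

```text
clock: 3.98
tcp_pos: [0.5873, -0.0292, 0.1921]
tool_rot: [-0.0, 0.86, 0.51, -0.0]
wrist_force: [0.0, -0.2, -1.1]
finger_gap: 0.265
finger_force: 30.0
```

Request:
move_arm:
  targets:
    - {"dp":[1.1,2.5,0],"rot":[0,0,0],"grip":0.1}
    - {"dp":[1.1,2.5,0],"rot":[0,0,0],"grip":0.1}
    - {"dp":[1,1,0],"rot":[0,0,0],"grip":0.1}
    - {"dp":[0,0,0],"rot":[0,0,0],"grip":0.1}
    - {"dp":[0,0,0],"rot":[0,0,0],"grip":0.1}

```text
clock: 4.4
tcp_pos: [0.6192, 0.0292, 0.1919]
tool_rot: [0.0, 0.86, 0.511, -0.001]
wrist_force: [-0.2, 0.2, -1.1]
finger_gap: 0.27
finger_force: 30.0
```

Run:
```python
from h import *
f=grab('wrist')
f=grab('wrist','w4.png')
o=robot.get_obs(); print(o['clock'],o['tcp_pos'],o['wrist_force'],o['finger_gap'])
for y in (-35,35,105,-105): print(proj(f,np.array([629.8+.061*y,28.9+.998*y,112])/1000))
```

```text
4.5 [0.61862029 0.02815141 0.19211804] [ 1.36494181  0.10300616 -1.96997324] 0.26307532591408944
(np.float64(347.313867848274), np.float64(240.34983185120274))
(np.float64(312.0209081638934), np.float64(167.1496758388988))
(np.float64(273.3572200297036), np.float64(87.707121729848))
(np.float64(375.8473799121444), np.float64(300.01882458869795))
```

View pics/w4.png

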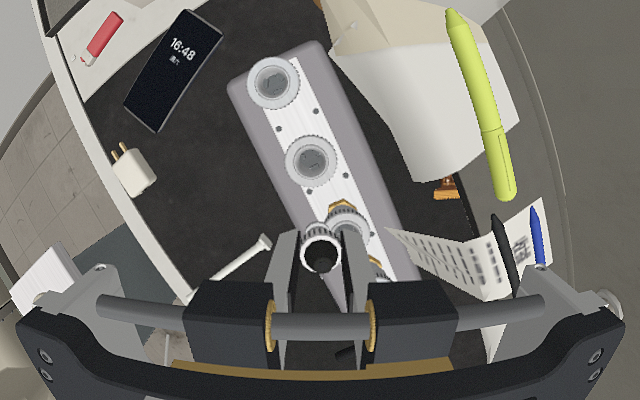

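Wrist view: the outlet rings are at about (273,82) and (312,160), roughly 6 px above the prediction. The nozzle held in the gripper is at (321,250). I'll work out the wrist camera bias from that held nozzle.

Run:
```python
from h import *
f=grab('wrist'); o=robot.get_obs(); t=o['tcp_pos']; print(t)
print('cone top pred',proj(f,t+[0,0,.0095]), 'collar top pred', proj(f,t+[0,0,-.0045]))
g=cv2.cvtColor(f['image'],cv2.COLOR_RGB2GRAY)
c=cv2.HoughCircles(g[50:210,230:360],cv2.HOUGH_GRADIENT,1,40,param1=100,param2=20,minRadius=10,maxRadius=32)
for x,y,r in c[0]:
  print(x+230,y+50,r,(onz(f,x+230,y+50,.112)*1000).round(1))
i=cv2.resize(f['image'][40:290,220:420,::-1],(480,600)); cv2.imwrite('pics/c4.png',i)
```

```text
[0.61861419 0.02803069 0.19226044]
cone top pred (np.float64(318.3414661273158), np.float64(263.6531041055413)) collar top pred (np.float64(318.46828790304573), np.float64(252.56480406721957))
311.5 161.5 25.7 [633.6  67.7 112. ]
272.5 81.5 18.3 [637.9 138.  112. ]
```

View pics/c4.png

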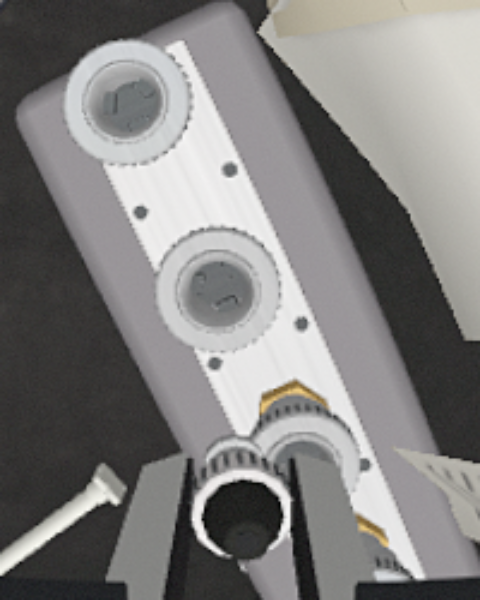

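Request:
move_arm:
  targets:
    - {"dp":[0.7,1.9,0],"rot":[0,0,0],"grip":0.1}
    - {"dp":[0.7,1.87,0],"rot":[0,0,0],"grip":0.1}
    - {"dp":[0,0,-1],"rot":[0,0,0],"grip":0.1}
    - {"dp":[0,0,-1],"rot":[0,0,0],"grip":0.1}
    - {"dp":[0,0,0],"rot":[0,0,0],"grip":0.1}
    - {"dp":[0,0,0],"rot":[0,0,0],"grip":0.1}

```text
clock: 5.05
tcp_pos: [0.6319, 0.0658, 0.1711]
tool_rot: [-0.0, 0.86, 0.51, -0.002]
wrist_force: [-0.7, 0.4, -1.7]
finger_gap: 0.271
finger_force: 30.0
```

Request:
move_arm:
  targets:
    - {"dp":[0.08,0,-1],"rot":[0,0,0],"grip":0.1}
    - {"dp":[0,0,-1],"rot":[0,0,0],"grip":0.1}
    - {"dp":[0,0,-0.6],"rot":[0,0,0],"grip":0.1}
    - {"dp":[0,0,0],"rot":[0,0,0],"grip":0.1}
    - {"dp":[0,0,0],"rot":[0,0,0],"grip":0.1}

```text
clock: 5.47
tcp_pos: [0.6336, 0.0675, 0.1452]
tool_rot: [-0.001, 0.86, 0.51, -0.0]
wrist_force: [0.9, 3.4, -2.6]
finger_gap: 0.271
finger_force: 30.0
```

Request:
move_arm:
  targets:
    - {"dp":[0,0,0],"rot":[0,0,0],"grip":0.64}
    - {"dp":[0,0,0],"rot":[0,0,0],"grip":0.64}
    - {"dp":[0,0,0],"rot":[0,0,0],"grip":0.64}
    - {"dp":[0,0,0],"rot":[0,0,0],"grip":0.64}
    - {"dp":[0,0,-1],"rot":[0,0,0],"grip":0.64}
    - {"dp":[0,0,-1],"rot":[0,0,0],"grip":0.64}
    - {"dp":[0,0,-1],"rot":[0,0,0],"grip":0.64}
    - {"dp":[0,0,0],"rot":[0,0,0],"grip":0.64}

```text
clock: 6.13
tcp_pos: [0.632, 0.067, 0.1132]
tool_rot: [-0.001, 0.86, 0.51, -0.002]
wrist_force: [-0.8, -0.1, 0.4]
finger_gap: 0.641
finger_force: 0.0
```

Run:
```python
from h import *
f=grab('wrist')
o=robot.get_obs(); print(o['clock'],o['tcp_pos'],o['wrist_force'],o['finger_gap'])
i=cv2.resize(f['image'][150:350,200:440,::-1],(720,600)); cv2.imwrite('pics/c5.png',i)
```

```text
6.1833 [0.63261415 0.06707737 0.11423678] [-0.48256308 -0.29725662  0.21915533] 0.6399758985205967
```

View pics/c5.png

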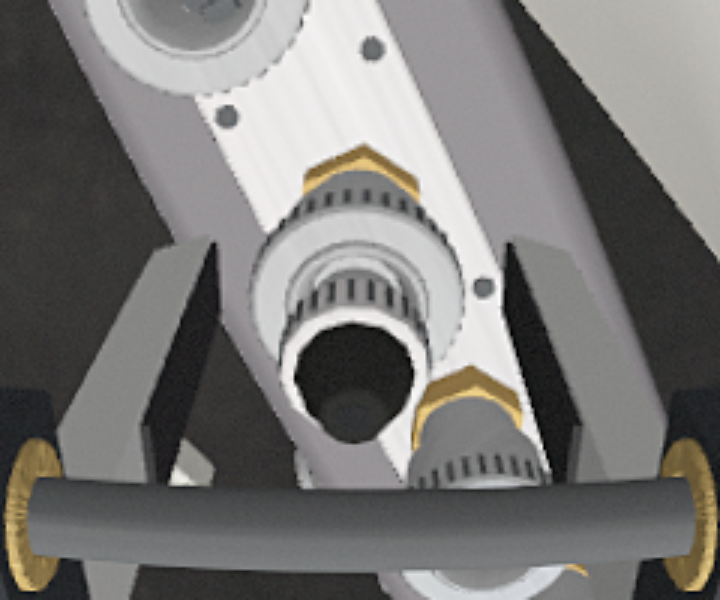

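The nozzle is standing upright in outlet 2 with the fingers on either side of the rim. Next I'll grip the rim, draw it down and let it come back up.

Request:
move_arm:
  targets:
    - {"dp":[0,0,-0.2],"rot":[0,0,0],"grip":0.3}
    - {"dp":[0,0,0],"rot":[0,0,0],"grip":0.3}
    - {"dp":[0,0,0],"rot":[0,0,0],"grip":0.3}
    - {"dp":[0,0,0],"rot":[0,0,0],"grip":0.3}
    - {"dp":[0,0,0],"rot":[0,0,0],"grip":0.3}
    - {"dp":[0,0,0],"rot":[0,0,0],"grip":0.3}
    - {"dp":[0,0,0],"rot":[0,0,0],"grip":0.3}

```text
clock: 6.77
tcp_pos: [0.6318, 0.0683, 0.1141]
tool_rot: [-0.002, 0.86, 0.51, -0.001]
wrist_force: [-4.6, 3.1, 0.1]
finger_gap: 0.44
finger_force: 30.0
```

Request:
move_arm:
  targets:
    - {"dp":[0,0,-0.5],"rot":[0,0,0],"grip":0.3}
    - {"dp":[0,0,-0.5],"rot":[0,0,0],"grip":0.3}
    - {"dp":[0,0,-0.4],"rot":[0,0,0],"grip":0.3}
    - {"dp":[0,0,0],"rot":[0,0,0],"grip":0.3}
    - {"dp":[0,0,0],"rot":[0,0,0],"grip":0.3}
    - {"dp":[0,0,0],"rot":[0,0,0],"grip":0.3}

```text
clock: 7.27
tcp_pos: [0.6321, 0.0683, 0.1079]
tool_rot: [-0.0, 0.86, 0.51, 0.001]
wrist_force: [-17.3, 2.7, 33.8]
finger_gap: 0.445
finger_force: 30.0
```

Run:
```python
from h import *
f=grab('wrist')
o=robot.get_obs(); print(o['clock'],o['tcp_pos'],o['wrist_force'],o['wrist_torque'],o['finger_gap'])
i=cv2.resize(f['image'][150:350,200:440,::-1],(720,600)); cv2.imwrite('pics/c6.png',i)
```

```text
7.3167 [0.63206374 0.06835122 0.10790175] [-17.87705948   2.50147165  33.32650792] [ 0.41581903  1.80687747 -0.19703651] 0.4408003453673144
```

View pics/c6.png

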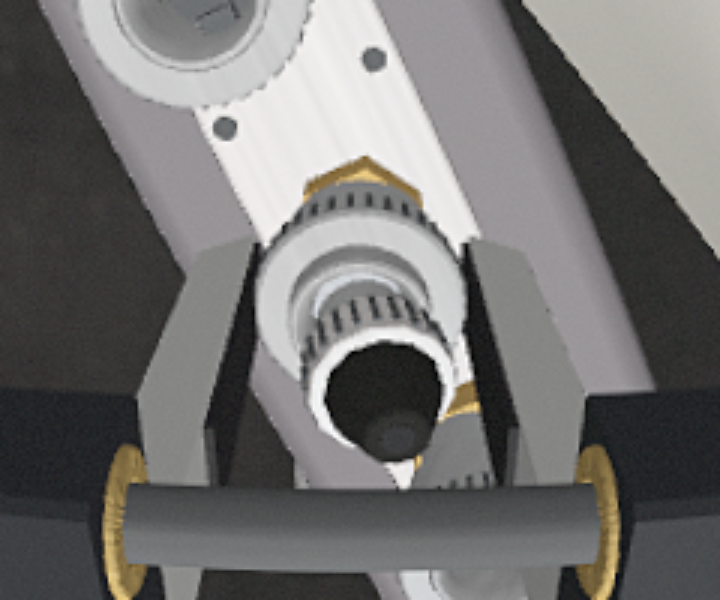

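The nozzle leans a little, and the sleeve has moved only about 6 mm against 33 N with a 17 N side load. I'll ease off and step down to find the cause.

Request:
move_arm:
  targets:
    - {"dp":[-0.2,0,0.7],"rot":[0,0,0],"grip":0.3}
    - {"dp":[-0.2,0,0.7],"rot":[0,0,0],"grip":0.3}
    - {"dp":[0,0,0],"rot":[0,0,0],"grip":0.3}
    - {"dp":[0,0,0],"rot":[0,0,0],"grip":0.3}

```text
clock: 7.65
tcp_pos: [0.6316, 0.0681, 0.1149]
tool_rot: [0.0, 0.86, 0.51, 0.002]
wrist_force: [1.4, 5.7, -0.1]
finger_gap: 0.441
finger_force: 30.0
```

Request:
move_arm:
  targets:
    - {"dp":[0,0,-0.4],"rot":[0,0,0],"grip":0.3}
    - {"dp":[0,0,0],"rot":[0,0,0],"grip":0.3}
    - {"dp":[0,0,0],"rot":[0,0,0],"grip":0.3}

```text
clock: 7.9
tcp_pos: [0.6316, 0.0681, 0.1115]
tool_rot: [0.0, 0.86, 0.51, 0.002]
wrist_force: [0.5, 4.3, 5.7]
finger_gap: 0.443
finger_force: 30.0
```

Request:
move_arm:
  targets:
    - {"dp":[0,0,-0.4],"rot":[0,0,0],"grip":0.3}
    - {"dp":[0,0,0],"rot":[0,0,0],"grip":0.3}
    - {"dp":[0,0,0],"rot":[0,0,0],"grip":0.3}

```text
clock: 8.15
tcp_pos: [0.6316, 0.0681, 0.1084]
tool_rot: [0.0, 0.86, 0.51, 0.002]
wrist_force: [-0.0, 4.7, 10.7]
finger_gap: 0.443
finger_force: 30.0
```

Request:
move_arm:
  targets:
    - {"dp":[0,0.12,-0.2],"rot":[0,0,0],"grip":0.3}
    - {"dp":[0,0,0],"rot":[0,0,0],"grip":0.3}
    - {"dp":[0,0,0],"rot":[0,0,0],"grip":0.3}

```text
clock: 8.4
tcp_pos: [0.6317, 0.0681, 0.108]
tool_rot: [0.001, 0.86, 0.51, 0.002]
wrist_force: [-3.9, 1.8, 15.3]
finger_gap: 0.445
finger_force: 30.0
```

Request:
move_arm:
  targets:
    - {"dp":[0,0,-0.3],"rot":[0,0,0],"grip":0.3}
    - {"dp":[0,0,0],"rot":[0,0,0],"grip":0.3}
    - {"dp":[0,0,0],"rot":[0,0,0],"grip":0.3}

```text
clock: 8.65
tcp_pos: [0.6317, 0.0681, 0.1075]
tool_rot: [0.002, 0.86, 0.51, 0.003]
wrist_force: [-7.7, 1.7, 26.3]
finger_gap: 0.442
finger_force: 30.0
```

Run:
```python
from h import *
f=grab('scene'); o=robot.get_obs(); print(o['clock'],o['tcp_pos'],o['wrist_force'],o['wrist_torque'],o['finger_gap'])
a=cv2.resize(f['image'][120:300,150:350,::-1],(500,450))
f=grab('wrist'); b=cv2.resize(f['image'][150:350,250:390,::-1],(300,450)); cv2.imwrite('pics/c7.png',np.hstack([a,b]))
```

```text
8.7 [0.63174003 0.06816203 0.10743338] [-7.95751159  1.50739623 26.52017515] [ 0.42364277  0.42482461 -0.30396139] 0.445109196768878
```

View pics/c7.png

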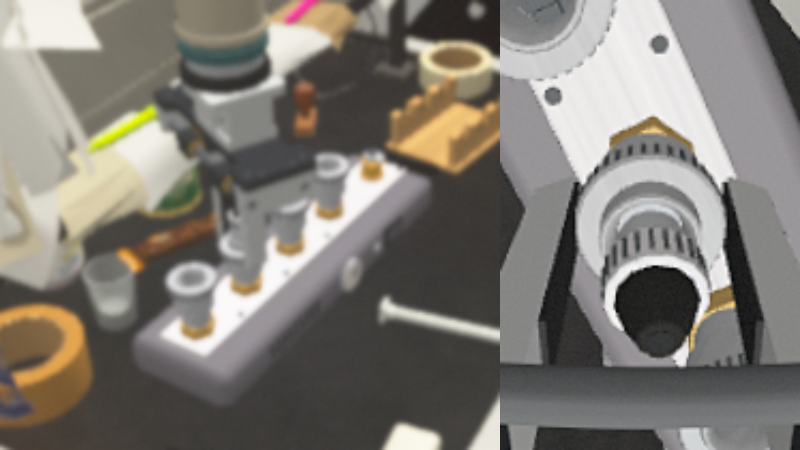

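The hard stop is at the same TCP height (.107) each time. In the scene view the gripper body's rear end is against the clutter behind the inflator, at about (190,150). I'll turn the jaws in line with the row so the body stays clear of it.

Request:
move_arm:
  targets:
    - {"dp":[0,0,0.7],"rot":[0,0,0],"grip":0.3}
    - {"dp":[0,0,0.6],"rot":[0,0,0],"grip":0.3}
    - {"dp":[0,0,0],"rot":[0,0,0],"grip":0.64}
    - {"dp":[0,0,0],"rot":[0,0,0],"grip":0.64}
    - {"dp":[0,0,0],"rot":[0,0,0],"grip":0.64}
    - {"dp":[0,0,2],"rot":[0,0,0],"grip":0.64}
    - {"dp":[0,0,3],"rot":[0,0,0],"grip":0.64}
    - {"dp":[0,0,1.5],"rot":[0,0,0],"grip":0.64}

```text
clock: 9.42
tcp_pos: [0.6305, 0.0678, 0.181]
tool_rot: [0.001, 0.86, 0.51, 0.0]
wrist_force: [0.7, -0.3, 0.2]
finger_gap: 0.641
finger_force: 0.0
```

Request:
move_arm:
  targets:
    - {"dp":[0,0,0.5],"rot":[0,0,7.1],"grip":0.64}
    - {"dp":[0,0,0],"rot":[0,0,7.1],"grip":0.64}
    - {"dp":[0,0,0],"rot":[0,0,7.1],"grip":0.64}
    - {"dp":[0,0,0],"rot":[0,0,7.1],"grip":0.64}
    - {"dp":[0,0,0],"rot":[0,0,7.1],"grip":0.64}
    - {"dp":[0,0,0],"rot":[0,0,7.1],"grip":0.64}
    - {"dp":[0,0,0],"rot":[0,0,7.1],"grip":0.64}
    - {"dp":[0,0,0],"rot":[0,0,7.1],"grip":0.64}

```text
clock: 10.08
tcp_pos: [0.6294, 0.0677, 0.1834]
tool_rot: [-0.001, 0.511, 0.859, -0.001]
wrist_force: [-0.6, -0.0, 0.7]
finger_gap: 0.64
finger_force: 0.0
```

Request:
move_arm:
  targets:
    - {"dp":[0,0,0],"rot":[0,0,7.1],"grip":0.6}
    - {"dp":[0,0,0],"rot":[0,0,7.1],"grip":0.6}
    - {"dp":[0,0,0],"rot":[0,0,7.1],"grip":0.6}
    - {"dp":[0,0,0],"rot":[0,0,7.1],"grip":0.6}
    - {"dp":[0,0,0],"rot":[0,0,7.1],"grip":0.6}
    - {"dp":[0,0,0],"rot":[0,0,7.1],"grip":0.6}
    - {"dp":[0,0,0],"rot":[0,0,7.1],"grip":0.6}
    - {"dp":[0,0,0],"rot":[0,0,7.1],"grip":0.6}

```text
clock: 10.75
tcp_pos: [0.6294, 0.0677, 0.1834]
tool_rot: [-0.001, 0.041, 0.999, -0.001]
wrist_force: [0.1, -0.1, 0.7]
finger_gap: 0.6
finger_force: 0.0
```

```bash
cat >> h.py <<'E'
def st():
    o=robot.get_obs(); x=q2R(o['tool_rot'])[:,0]; y=q2R(o['tool_rot'])[:,1]
    print('t',round(o['clock'],2),'tcp',(o['tcp_pos']*1000).round(1),'jaw',np.degrees(np.arctan2(y[1],y[0])).round(1),'toolx',np.degrees(np.arctan2(x[1],x[0])).round(1),'F',o['wrist_force'].round(1),'gap',round(o['finger_gap'],3),'q',o['joint_pos'].round(2))
    return o
E
python3 -c "
from h import *
st()"
```

```text
t 10.75 tcp [629.4  67.7 183.4] jaw 85.3 toolx 175.3 F [ 0.1 -0.1  0.7] gap 0.6 q [-0.    0.39  1.44 -0.    1.32 -1.49]
```

Request:
move_arm:
  targets:
    - {"dp":[0.3,0,0],"rot":[0,0,1.2],"grip":0.57}
    - {"dp":[0,0,-2],"rot":[0,0,0],"grip":0.57}
    - {"dp":[0,0,-2],"rot":[0,0,0],"grip":0.57}
    - {"dp":[0,0,-2],"rot":[0,0,0],"grip":0.57}
    - {"dp":[0,0,-1],"rot":[0,0,0],"grip":0.57}
    - {"dp":[0,0,0],"rot":[0,0,0],"grip":0.57}

```text
clock: 11.25
tcp_pos: [0.6311, 0.068, 0.1113]
tool_rot: [-0.003, 0.034, 0.999, -0.0]
wrist_force: [-0.9, 0.5, 1.0]
finger_gap: 0.571
finger_force: 0.0
```

Request:
move_arm:
  targets:
    - {"dp":[0,0,0],"rot":[0,0,0],"grip":0.3}
    - {"dp":[0,0,0],"rot":[0,0,0],"grip":0.3}
    - {"dp":[0,0,0],"rot":[0,0,0],"grip":0.3}
    - {"dp":[0,0,0],"rot":[0,0,0],"grip":0.3}
    - {"dp":[0,0,0],"rot":[0,0,0],"grip":0.3}
    - {"dp":[0,0,0],"rot":[0,0,0],"grip":0.3}

```text
clock: 11.75
tcp_pos: [0.6339, 0.0677, 0.1154]
tool_rot: [0.001, 0.034, 0.999, -0.0]
wrist_force: [0.5, -3.1, 1.8]
finger_gap: 0.446
finger_force: 30.0
```

Request:
move_arm:
  targets:
    - {"dp":[0,0,-0.4],"rot":[0,0,0],"grip":0.3}
    - {"dp":[0,0,-0.4],"rot":[0,0,0],"grip":0.3}
    - {"dp":[0,0,-0.2],"rot":[0,0,0],"grip":0.3}
    - {"dp":[0,0,0],"rot":[0,0,0],"grip":0.3}
    - {"dp":[0,0,0],"rot":[0,0,0],"grip":0.3}

```text
clock: 12.17
tcp_pos: [0.634, 0.0677, 0.1068]
tool_rot: [0.002, 0.034, 0.999, -0.0]
wrist_force: [-1.2, -3.4, 9.1]
finger_gap: 0.444
finger_force: 30.0
```

Request:
move_arm:
  targets:
    - {"dp":[0,0,-0.3],"rot":[0,0,0],"grip":0.3}
    - {"dp":[0,0,-0.3],"rot":[0,0,0],"grip":0.3}
    - {"dp":[0,0,0],"rot":[0,0,0],"grip":0.3}
    - {"dp":[0,0,0],"rot":[0,0,0],"grip":0.3}
    - {"dp":[0,0,0],"rot":[0,0,0],"grip":0.3}

```text
clock: 12.58
tcp_pos: [0.634, 0.0677, 0.1031]
tool_rot: [0.002, 0.033, 0.999, -0.001]
wrist_force: [-4.3, -2.5, 20.7]
finger_gap: 0.439
finger_force: 30.1
```

Run:
```python
from h import *
o=st(); f=grab('wrist')
i=cv2.resize(f['image'][150:350,200:440,::-1],(720,600)); cv2.imwrite('pics/c8.png',i)
```

```text
t 12.58 tcp [634.   67.7 103.1] jaw 86.2 toolx 176.2 F [-4.3 -2.5 20.7] gap 0.439 q [-0.    0.45  1.55 -0.    1.14 -1.51]
```

View pics/c8.png

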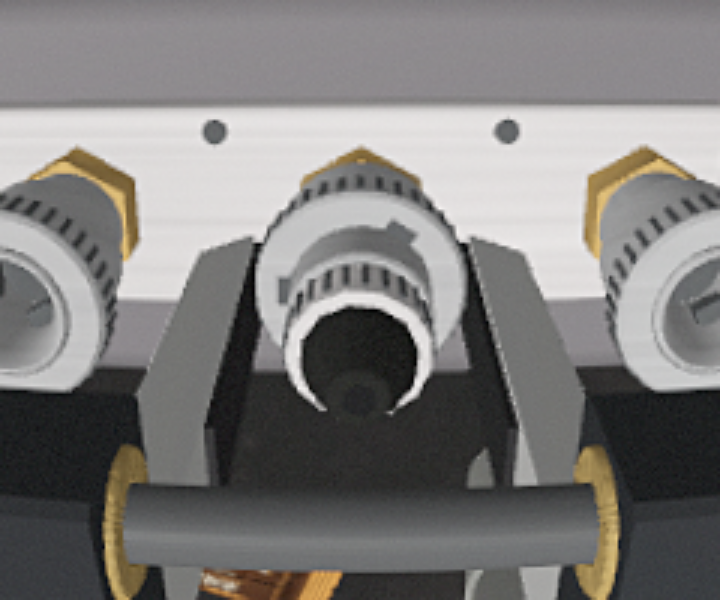

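The sleeve is at its stop (12.3 mm, 20 N) and the nozzle has dropped home. Now I'll let the sleeve up, release it and rise.

Request:
move_arm:
  targets:
    - {"dp":[0,0,0.5],"rot":[0,0,0],"grip":0.3}
    - {"dp":[0,0,0.5],"rot":[0,0,0],"grip":0.3}
    - {"dp":[0,0,0.5],"rot":[0,0,0],"grip":0.3}
    - {"dp":[0,0,0],"rot":[0,0,0],"grip":0.57}
    - {"dp":[0,0,0],"rot":[0,0,0],"grip":0.57}
    - {"dp":[0,0,0],"rot":[0,0,0],"grip":0.57}
    - {"dp":[0,0,2],"rot":[0,0,0],"grip":0.57}
    - {"dp":[0,0,2],"rot":[0,0,0],"grip":0.57}

```text
clock: 13.3
tcp_pos: [0.6316, 0.0689, 0.1518]
tool_rot: [-0.002, 0.034, 0.999, 0.0]
wrist_force: [-0.1, -0.1, 0.1]
finger_gap: 0.571
finger_force: 0.0
```

Request:
move_arm:
  targets:
    - {"dp":[0,-1,2],"rot":[0,0,0],"grip":0.5}
    - {"dp":[-1,-3,0.5],"rot":[0,0,0],"grip":0.45}
    - {"dp":[-1.5,-3,0],"rot":[0,0,0],"grip":0.45}
    - {"dp":[-1.5,-3,0],"rot":[0,0,0],"grip":0.45}
    - {"dp":[-1.5,-3,0],"rot":[0,0,0],"grip":0.45}
    - {"dp":[-1.5,-3,0],"rot":[0,0,0],"grip":0.45}
    - {"dp":[-1.5,-3,0],"rot":[0,0,0],"grip":0.45}
    - {"dp":[-1.5,-3,0],"rot":[0,0,0],"grip":0.45}

```text
clock: 13.97
tcp_pos: [0.5321, -0.1523, 0.178]
tool_rot: [-0.0, 0.033, 0.999, 0.001]
wrist_force: [1.0, -0.4, -0.5]
finger_gap: 0.449
finger_force: 0.0
```

Request:
move_arm:
  targets:
    - {"dp":[-1.5,-3,0],"rot":[0,0,0],"grip":0.45}
    - {"dp":[-1.5,-3,0],"rot":[0,0,0],"grip":0.45}
    - {"dp":[-1.5,-3,0],"rot":[0,0,0],"grip":0.45}
    - {"dp":[-1.5,-3,0],"rot":[0,0,0],"grip":0.45}
    - {"dp":[-1.5,-3,0],"rot":[0,0,0],"grip":0.45}
    - {"dp":[-1.0,-3,0],"rot":[0,0,0],"grip":0.45}
    - {"dp":[0,0,0],"rot":[0,0,0],"grip":0.45}
    - {"dp":[0,0,0],"rot":[0,0,0],"grip":0.45}

```text
clock: 14.63
tcp_pos: [0.4476, -0.3325, 0.1778]
tool_rot: [-0.0, 0.035, 0.999, 0.001]
wrist_force: [0.4, 0.7, -0.4]
finger_gap: 0.449
finger_force: 0.0
```

Run:
```python
from h import *
o=st(); f=grab('wrist','w9.png'); o=st()
for c in cones(f,.058,[(415.5,-327),(431.3,-379.5),(468,-311)]): print(c)
f=grab('top'); g=grab('scene')
a=cv2.resize(f['image'][110:265,230:400,::-1],(439,400)); b=cv2.resize(g['image'][165:285,200:308,::-1],(360,400))
cv2.imwrite('pics/c9.png',np.hstack([a,b]))
```

```text
t 14.63 tcp [ 447.6 -332.5  177.8] jaw 86.0 toolx 176.0 F [ 0.4  0.7 -0.4] gap 0.449 q [-0.76  0.28  1.61  0.    1.25 -2.27]
t 14.68 tcp [ 447.9 -331.3  177.8] jaw 86.1 toolx 176.1 F [ 0.3  0.7 -0.7] gap 0.446 q [-0.76  0.28  1.62  0.    1.25 -2.27]
(array([ 412.3, -327.6,   58. ]), 302, array([321.7, 158.8]), (np.float64(322.6), np.float64(162.1)))
(array([ 427.7, -378.9,   58. ]), 278, array([268.5, 179. ]), (np.float64(268.3), np.float64(182.8)))
(array([ 482.2, -305.8,   58. ]), 135, array([348.8, 227.9]), (np.float64(342.8), np.float64(214.6)))
```

View pics/c9.png

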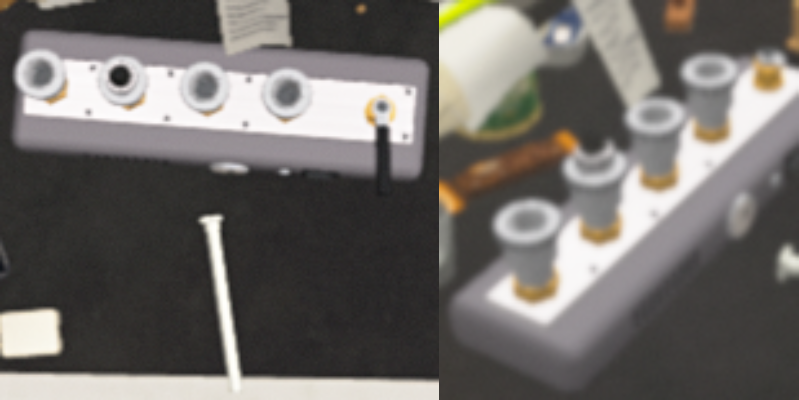

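The nozzle is home in outlet 2 and its sleeve is level with the others. Nozzle B is next.

Request:
move_arm:
  targets:
    - {"dp":[-1.7,0.25,0],"rot":[0,0,0],"grip":0.45}
    - {"dp":[-1.64,0.25,0],"rot":[0,0,0],"grip":0.45}
    - {"dp":[0,0,-3],"rot":[0,0,0],"grip":0.45}
    - {"dp":[0,0,-3],"rot":[0,0,0],"grip":0.45}
    - {"dp":[0,0,-2],"rot":[0,0,0],"grip":0.45}
    - {"dp":[0,0,0],"rot":[0,0,0],"grip":0.45}
    - {"dp":[0,0,0],"rot":[0,0,0],"grip":0.45}

```text
clock: 15.37
tcp_pos: [0.4148, -0.3251, 0.0979]
tool_rot: [-0.001, 0.033, 0.999, 0.001]
wrist_force: [0.1, 0.3, 0.3]
finger_gap: 0.453
finger_force: 0.0
```

Run:
```python
from h import *
o=st(); f=grab('wrist','w10.png')
for c in cones(f,.058,[(414.5,-327),(430,-379)]): print(c)
```

```text
t 15.37 tcp [ 414.8 -325.1   97.9] jaw 86.2 toolx 176.2 F [0.1 0.3 0.3] gap 0.453 q [-0.8   0.31  1.79  0.    1.04 -2.3 ]
None
(array([ 425.4, -378.6,   58. ]), 457, array([246.9, 244.4]), (np.float64(247.3), np.float64(250.0)))
```

Request:
move_arm:
  targets:
    - {"dp":[0,-0.15,-2],"rot":[0,0,0],"grip":0.45}
    - {"dp":[0,0,-2],"rot":[0,0,0],"grip":0.45}
    - {"dp":[0,0,-1],"rot":[0,0,0],"grip":0.45}
    - {"dp":[0,0,0],"rot":[0,0,0],"grip":0.1}
    - {"dp":[0,0,0],"rot":[0,0,0],"grip":0.1}
    - {"dp":[0,0,0],"rot":[0,0,0],"grip":0.1}
    - {"dp":[0,0,0],"rot":[0,0,0],"grip":0.1}
    - {"dp":[0,0,0],"rot":[0,0,0],"grip":0.1}

```text
clock: 16.08
tcp_pos: [0.4155, -0.3289, 0.0497]
tool_rot: [0.001, 0.034, 0.999, -0.001]
wrist_force: [0.5, 0.2, 3.3]
finger_gap: 0.266
finger_force: 30.0
```

Request:
move_arm:
  targets:
    - {"dp":[0,0,2],"rot":[0,0,0],"grip":0.1}
    - {"dp":[0,0,3],"rot":[0,0,0],"grip":0.1}
    - {"dp":[0,0,3],"rot":[0,0,0],"grip":0.1}
    - {"dp":[0,0,3],"rot":[0,0,0],"grip":0.1}
    - {"dp":[0,0,3],"rot":[0,0,0],"grip":0.1}
    - {"dp":[1,2,0.5],"rot":[0,0,0],"grip":0.1}
    - {"dp":[1.6,2.5,0],"rot":[0,0,0],"grip":0.1}
    - {"dp":[1.6,2.5,0],"rot":[0,0,0],"grip":0.1}

```text
clock: 16.75
tcp_pos: [0.4571, -0.2581, 0.1949]
tool_rot: [0.001, 0.035, 0.999, -0.001]
wrist_force: [0.2, -0.8, -1.2]
finger_gap: 0.267
finger_force: 30.0
```

Request:
move_arm:
  targets:
    - {"dp":[1.6,2.5,0],"rot":[0,0,0],"grip":0.1}
    - {"dp":[1.6,2.5,0],"rot":[0,0,0],"grip":0.1}
    - {"dp":[1.6,2.5,0],"rot":[0,0,0],"grip":0.1}
    - {"dp":[1.6,2.5,0],"rot":[0,0,0],"grip":0.1}
    - {"dp":[1.6,2.5,0],"rot":[0,0,0],"grip":0.1}
    - {"dp":[1.6,2.5,0],"rot":[0,0,0],"grip":0.1}
    - {"dp":[1.6,2.5,0],"rot":[0,0,0],"grip":0.1}
    - {"dp":[1.6,2.5,0],"rot":[0,0,0],"grip":0.1}

```text
clock: 17.42
tcp_pos: [0.5851, -0.0568, 0.1937]
tool_rot: [0.0, 0.034, 0.999, -0.0]
wrist_force: [1.6, -0.6, -1.5]
finger_gap: 0.267
finger_force: 30.0
```

Request:
move_arm:
  targets:
    - {"dp":[1.6,2.5,0],"rot":[0,0,0],"grip":0.1}
    - {"dp":[1.6,2.0,0],"rot":[0,0,0],"grip":0.1}
    - {"dp":[0,0,0],"rot":[0,0,0],"grip":0.1}
    - {"dp":[0,0,0],"rot":[0,0,0],"grip":0.1}

```text
clock: 17.75
tcp_pos: [0.6168, -0.0123, 0.1932]
tool_rot: [-0.0, 0.032, 0.999, -0.0]
wrist_force: [-0.5, 0.5, -1.7]
finger_gap: 0.263
finger_force: 30.0
```

Request:
move_arm:
  targets:
    - {"dp":[1.2,0.95,0],"rot":[0,0,0],"grip":0.1}
    - {"dp":[0,0,-1],"rot":[0,0,0],"grip":0.1}
    - {"dp":[0,0,-1.2],"rot":[0,0,0],"grip":0.1}
    - {"dp":[0,0,0],"rot":[0,0,0],"grip":0.1}
    - {"dp":[0,0,0],"rot":[0,0,0],"grip":0.1}

```text
clock: 18.17
tcp_pos: [0.6271, -0.0047, 0.1704]
tool_rot: [-0.002, 0.034, 0.999, -0.0]
wrist_force: [0.2, 0.4, -0.3]
finger_gap: 0.268
finger_force: 30.0
```

Request:
move_arm:
  targets:
    - {"dp":[0,0,-1],"rot":[0,0,0],"grip":0.1}
    - {"dp":[0,0,-1],"rot":[0,0,0],"grip":0.1}
    - {"dp":[0,0,-0.6],"rot":[0,0,0],"grip":0.1}
    - {"dp":[0,0,0],"rot":[0,0,0],"grip":0.1}
    - {"dp":[0,0,0],"rot":[0,0,0],"grip":0.1}

```text
clock: 18.58
tcp_pos: [0.6286, -0.0033, 0.1446]
tool_rot: [-0.0, 0.034, 0.999, 0.0]
wrist_force: [1.4, 2.6, -3.7]
finger_gap: 0.266
finger_force: 30.0
```

Request:
move_arm:
  targets:
    - {"dp":[0,0,0],"rot":[0,0,0],"grip":0.57}
    - {"dp":[0,0,0],"rot":[0,0,0],"grip":0.57}
    - {"dp":[0,0,0],"rot":[0,0,0],"grip":0.57}
    - {"dp":[0,0.05,0],"rot":[0,0,0],"grip":0.57}
    - {"dp":[0,0,-1],"rot":[0,0,0],"grip":0.57}
    - {"dp":[0,0,-1],"rot":[0,0,0],"grip":0.57}
    - {"dp":[0,0,-1],"rot":[0,0,0],"grip":0.57}
    - {"dp":[0,0,-0.2],"rot":[0,0,0],"grip":0.57}

```text
clock: 19.25
tcp_pos: [0.6269, -0.0031, 0.1106]
tool_rot: [-0.002, 0.034, 0.999, 0.0]
wrist_force: [-0.6, -0.2, -1.1]
finger_gap: 0.567
finger_force: 0.0
```

Request:
move_arm:
  targets:
    - {"dp":[0,0,0],"rot":[0,0,0],"grip":0.57}
    - {"dp":[0,0,0],"rot":[0,0,0],"grip":0.3}
    - {"dp":[0,0,0],"rot":[0,0,0],"grip":0.3}
    - {"dp":[0,0,0],"rot":[0,0,0],"grip":0.3}
    - {"dp":[0,0,0],"rot":[0,0,0],"grip":0.3}
    - {"dp":[0,0,0],"rot":[0,0,0],"grip":0.3}
    - {"dp":[0,0,0],"rot":[0,0,0],"grip":0.3}

```text
clock: 19.83
tcp_pos: [0.629, -0.0022, 0.1136]
tool_rot: [0.0, 0.034, 0.999, 0.001]
wrist_force: [1.7, 5.4, -1.3]
finger_gap: 0.442
finger_force: 30.0
```

Request:
move_arm:
  targets:
    - {"dp":[0,0.1,-0.4],"rot":[0,0,0],"grip":0.3}
    - {"dp":[0,0,-0.4],"rot":[0,0,0],"grip":0.3}
    - {"dp":[0,0,-0.4],"rot":[0,0,0],"grip":0.3}
    - {"dp":[0,0,-0.4],"rot":[0,0,0],"grip":0.3}
    - {"dp":[0,0,0],"rot":[0,0,0],"grip":0.3}
    - {"dp":[0,0,0],"rot":[0,0,0],"grip":0.3}
    - {"dp":[0,0,0],"rot":[0,0,0],"grip":0.3}

```text
clock: 20.42
tcp_pos: [0.6291, -0.0022, 0.1012]
tool_rot: [0.001, 0.033, 0.999, -0.0]
wrist_force: [-3.9, 3.1, 16.4]
finger_gap: 0.441
finger_force: 30.0
```

Request:
move_arm:
  targets:
    - {"dp":[0,0,0.5],"rot":[0,0,0],"grip":0.3}
    - {"dp":[0,0,0.5],"rot":[0,0,0],"grip":0.3}
    - {"dp":[0,0,0.6],"rot":[0,0,0],"grip":0.3}
    - {"dp":[0,0,0],"rot":[0,0,0],"grip":0.57}
    - {"dp":[0,0,0],"rot":[0,0,0],"grip":0.57}
    - {"dp":[0,0,0],"rot":[0,0,0],"grip":0.57}
    - {"dp":[0,0,2],"rot":[0,0,0],"grip":0.57}
    - {"dp":[0,0,2],"rot":[0,0,0],"grip":0.57}

```text
clock: 21.08
tcp_pos: [0.6275, -0.0028, 0.1524]
tool_rot: [-0.002, 0.034, 0.999, -0.0]
wrist_force: [0.1, -0.9, 0.4]
finger_gap: 0.572
finger_force: 0.0
```

Request:
move_arm:
  targets:
    - {"dp":[0,-1,2.5],"rot":[0,0,0],"grip":0.5}
    - {"dp":[-1.4,-2.7,0],"rot":[0,0,0],"grip":0.5}
    - {"dp":[-1.4,-2.7,0],"rot":[0,0,0],"grip":0.45}
    - {"dp":[-1.4,-2.7,0],"rot":[0,0,0],"grip":0.45}
    - {"dp":[-1.4,-2.7,0],"rot":[0,0,0],"grip":0.45}
    - {"dp":[-1.4,-2.7,0],"rot":[0,0,0],"grip":0.45}
    - {"dp":[-1.4,-2.7,0],"rot":[0,0,0],"grip":0.45}
    - {"dp":[-1.4,-2.7,0],"rot":[0,0,0],"grip":0.45}

```text
clock: 21.75
tcp_pos: [0.5296, -0.2029, 0.1785]
tool_rot: [-0.0, 0.034, 0.999, -0.0]
wrist_force: [0.9, -0.3, 0.4]
finger_gap: 0.452
finger_force: 0.0
```

Request:
move_arm:
  targets:
    - {"dp":[-1.4,-2.7,0],"rot":[0,0,0],"grip":0.45}
    - {"dp":[-1.4,-2.7,0],"rot":[0,0,0],"grip":0.45}
    - {"dp":[-1.4,-2.7,0],"rot":[0,0,0],"grip":0.45}
    - {"dp":[-1.4,-2.7,0],"rot":[0,0,0],"grip":0.45}
    - {"dp":[-1.4,-2.7,0],"rot":[0,0,0],"grip":0.45}
    - {"dp":[-1.4,-2.7,0],"rot":[0,0,0],"grip":0.45}
    - {"dp":[0,0,0],"rot":[0,0,0],"grip":0.45}
    - {"dp":[0,0,0],"rot":[0,0,0],"grip":0.45}

```text
clock: 22.42
tcp_pos: [0.4456, -0.3648, 0.1783]
tool_rot: [-0.0, 0.035, 0.999, -0.0]
wrist_force: [-0.1, 0.3, 0.2]
finger_gap: 0.445
finger_force: 0.0
```

Run:
```python
from h import *
o=st(); f=grab('wrist','w11.png')
for c in cones(f,.058,[(430,-379)]): print(c)
```

```text
t 22.42 tcp [ 445.6 -364.8  178.3] jaw 86.0 toolx 176.0 F [-0.1  0.3  0.2] gap 0.445 q [-0.81  0.31  1.58 -0.    1.26 -2.31]
(array([ 427.7, -380.5,   58. ]), 280, array([301.2, 178.5]), (np.float64(303.0), np.float64(180.8)))
```

Request:
move_arm:
  targets:
    - {"dp":[-1.58,-1.52,0],"rot":[0,0,0],"grip":0.5}
    - {"dp":[0,0,-3],"rot":[0,0,0],"grip":0.5}
    - {"dp":[0,0,-3],"rot":[0,0,0],"grip":0.5}
    - {"dp":[0,0,-2],"rot":[0,0,0],"grip":0.5}
    - {"dp":[0,0,0],"rot":[0,0,0],"grip":0.5}
    - {"dp":[0,0,0],"rot":[0,0,0],"grip":0.5}

```text
clock: 22.97
tcp_pos: [0.431, -0.3769, 0.0978]
tool_rot: [-0.001, 0.033, 0.999, 0.001]
wrist_force: [0.6, -0.3, 0.4]
finger_gap: 0.502
finger_force: 0.0
```

Request:
move_arm:
  targets:
    - {"dp":[-0.05,-0.25,-2],"rot":[0,0,0],"grip":0.5}
    - {"dp":[0,0,-2],"rot":[0,0,0],"grip":0.5}
    - {"dp":[0,0,-1],"rot":[0,0,0],"grip":0.5}
    - {"dp":[0,0,0],"rot":[0,0,0],"grip":0.1}
    - {"dp":[0,0,0],"rot":[0,0,0],"grip":0.1}
    - {"dp":[0,0,0],"rot":[0,0,0],"grip":0.1}
    - {"dp":[0,0,0],"rot":[0,0,0],"grip":0.1}
    - {"dp":[0,0,0],"rot":[0,0,0],"grip":0.1}

```text
clock: 23.63
tcp_pos: [0.4313, -0.3817, 0.0499]
tool_rot: [0.001, 0.034, 0.999, -0.001]
wrist_force: [0.4, -0.1, 2.7]
finger_gap: 0.268
finger_force: 30.0
```

Request:
move_arm:
  targets:
    - {"dp":[0,0,2],"rot":[0,0,0],"grip":0.1}
    - {"dp":[0,0,3],"rot":[0,0,0],"grip":0.1}
    - {"dp":[0,0,3],"rot":[0,0,0],"grip":0.1}
    - {"dp":[0,0,3],"rot":[0,0,0],"grip":0.1}
    - {"dp":[0,0,3],"rot":[0,0,0],"grip":0.1}
    - {"dp":[1,2,0.5],"rot":[0,0,0],"grip":0.1}
    - {"dp":[1.5,2.4,0],"rot":[0,0,0],"grip":0.1}
    - {"dp":[1.5,2.4,0],"rot":[0,0,0],"grip":0.1}

```text
clock: 24.3
tcp_pos: [0.4707, -0.3128, 0.1949]
tool_rot: [0.001, 0.035, 0.999, -0.001]
wrist_force: [0.3, -0.1, -1.7]
finger_gap: 0.262
finger_force: 30.0
```

Request:
move_arm:
  targets:
    - {"dp":[1.5,2.4,0],"rot":[0,0,0],"grip":0.1}
    - {"dp":[1.5,2.4,0],"rot":[0,0,0],"grip":0.1}
    - {"dp":[1.5,2.4,0],"rot":[0,0,0],"grip":0.1}
    - {"dp":[1.5,2.4,0],"rot":[0,0,0],"grip":0.1}
    - {"dp":[1.5,2.4,0],"rot":[0,0,0],"grip":0.1}
    - {"dp":[1.5,2.4,0],"rot":[0,0,0],"grip":0.1}
    - {"dp":[1.5,2.4,0],"rot":[0,0,0],"grip":0.1}
    - {"dp":[1.5,2.4,0],"rot":[0,0,0],"grip":0.1}

```text
clock: 24.97
tcp_pos: [0.5907, -0.1195, 0.1937]
tool_rot: [0.0, 0.034, 0.999, 0.0]
wrist_force: [1.5, -0.7, -0.7]
finger_gap: 0.267
finger_force: 30.0
```

Request:
move_arm:
  targets:
    - {"dp":[1.5,2.4,0],"rot":[0,0,0],"grip":0.1}
    - {"dp":[1.5,2.0,0],"rot":[0,0,0],"grip":0.1}
    - {"dp":[0,0,0],"rot":[0,0,0],"grip":0.1}
    - {"dp":[0,0,0],"rot":[0,0,0],"grip":0.1}

```text
clock: 25.3
tcp_pos: [0.6205, -0.0759, 0.1933]
tool_rot: [-0.0, 0.032, 0.999, -0.0]
wrist_force: [-0.9, -0.5, -1.6]
finger_gap: 0.266
finger_force: 30.0
```

Request:
move_arm:
  targets:
    - {"dp":[0.4,0.35,0],"rot":[0,0,0],"grip":0.1}
    - {"dp":[0,0,-1],"rot":[0,0,0],"grip":0.1}
    - {"dp":[0,0,-1.2],"rot":[0,0,0],"grip":0.1}
    - {"dp":[0,0,0],"rot":[0,0,0],"grip":0.1}
    - {"dp":[0,0,0],"rot":[0,0,0],"grip":0.1}

```text
clock: 25.72
tcp_pos: [0.6232, -0.0741, 0.1704]
tool_rot: [-0.001, 0.034, 0.999, 0.0]
wrist_force: [-0.3, 0.1, -1.3]
finger_gap: 0.264
finger_force: 30.0
```

Request:
move_arm:
  targets:
    - {"dp":[0,0,-1],"rot":[0,0,0],"grip":0.1}
    - {"dp":[0,0,-1],"rot":[0,0,0],"grip":0.1}
    - {"dp":[0,0,-0.6],"rot":[0,0,0],"grip":0.1}
    - {"dp":[0,0,0],"rot":[0,0,0],"grip":0.1}
    - {"dp":[0,0,0],"rot":[0,0,0],"grip":0.1}

```text
clock: 26.13
tcp_pos: [0.6241, -0.0727, 0.1445]
tool_rot: [-0.001, 0.034, 0.999, 0.001]
wrist_force: [0.5, 2.8, -3.1]
finger_gap: 0.269
finger_force: 30.0
```

Request:
move_arm:
  targets:
    - {"dp":[0,0,0],"rot":[0,0,0],"grip":0.57}
    - {"dp":[0,0,0],"rot":[0,0,0],"grip":0.57}
    - {"dp":[0,0,0],"rot":[0,0,0],"grip":0.57}
    - {"dp":[0,0.15,0],"rot":[0,0,0],"grip":0.57}
    - {"dp":[0,0,-1],"rot":[0,0,0],"grip":0.57}
    - {"dp":[0,0,-1],"rot":[0,0,0],"grip":0.57}
    - {"dp":[0,0,-1],"rot":[0,0,0],"grip":0.57}
    - {"dp":[0,0,-0.2],"rot":[0,0,0],"grip":0.57}

```text
clock: 26.8
tcp_pos: [0.6226, -0.0716, 0.1106]
tool_rot: [-0.002, 0.034, 0.999, 0.0]
wrist_force: [-0.0, 0.5, -1.0]
finger_gap: 0.567
finger_force: 0.0
```

Request:
move_arm:
  targets:
    - {"dp":[0,0,0],"rot":[0,0,0],"grip":0.57}
    - {"dp":[0,0,0],"rot":[0,0,0],"grip":0.3}
    - {"dp":[0,0,0],"rot":[0,0,0],"grip":0.3}
    - {"dp":[0,0,0],"rot":[0,0,0],"grip":0.3}
    - {"dp":[0,0,0],"rot":[0,0,0],"grip":0.3}
    - {"dp":[0,0,0],"rot":[0,0,0],"grip":0.3}
    - {"dp":[0,0,0],"rot":[0,0,0],"grip":0.3}

```text
clock: 27.38
tcp_pos: [0.6247, -0.072, 0.1137]
tool_rot: [0.0, 0.034, 0.999, -0.0]
wrist_force: [1.1, -1.0, -1.1]
finger_gap: 0.442
finger_force: 30.0
```

Request:
move_arm:
  targets:
    - {"dp":[0,0,-0.4],"rot":[0,0,0],"grip":0.3}
    - {"dp":[0,0,-0.4],"rot":[0,0,0],"grip":0.3}
    - {"dp":[0,0,-0.4],"rot":[0,0,0],"grip":0.3}
    - {"dp":[0,0,-0.4],"rot":[0,0,0],"grip":0.3}
    - {"dp":[0,0,0],"rot":[0,0,0],"grip":0.3}
    - {"dp":[0,0,0],"rot":[0,0,0],"grip":0.3}
    - {"dp":[0,0,0],"rot":[0,0,0],"grip":0.3}

```text
clock: 27.97
tcp_pos: [0.6248, -0.072, 0.1013]
tool_rot: [0.001, 0.033, 0.999, -0.0]
wrist_force: [-4.2, 0.1, 16.4]
finger_gap: 0.444
finger_force: 30.0
```

Request:
move_arm:
  targets:
    - {"dp":[0,0,0.5],"rot":[0,0,0],"grip":0.3}
    - {"dp":[0,0,0.5],"rot":[0,0,0],"grip":0.3}
    - {"dp":[0,0,0.6],"rot":[0,0,0],"grip":0.3}
    - {"dp":[0,0,0],"rot":[0,0,0],"grip":0.57}
    - {"dp":[0,0,0],"rot":[0,0,0],"grip":0.57}
    - {"dp":[0,0,0],"rot":[0,0,0],"grip":0.57}
    - {"dp":[0,0,2],"rot":[0,0,0],"grip":0.57}
    - {"dp":[0,0,2],"rot":[0,0,0],"grip":0.57}

```text
clock: 28.63
tcp_pos: [0.6232, -0.0715, 0.1523]
tool_rot: [-0.002, 0.034, 0.999, 0.001]
wrist_force: [1.3, 0.5, -0.4]
finger_gap: 0.574
finger_force: 0.0
```

Request:
move_arm:
  targets:
    - {"dp":[0,0,2.5],"rot":[0,0,0],"grip":0.57}
    - {"dp":[-2,-0.5,0],"rot":[0,0,0],"grip":0}
    - {"dp":[-2,-1.5,0],"rot":[0,0,0],"grip":0}
    - {"dp":[-2,-2,0],"rot":[0,0,0],"grip":0}
    - {"dp":[0,0,0],"rot":[0,0,0],"grip":0}
    - {"dp":[0,0,0],"rot":[0,0,0],"grip":0}

```text
clock: 29.13
tcp_pos: [0.5638, -0.1124, 0.1786]
tool_rot: [0.0, 0.035, 0.999, 0.0]
wrist_force: [-0.1, 0.5, -0.0]
finger_gap: 0.254
finger_force: 0.0
```

Run:
```python
from h import *
o=st()
piv=np.array([618.7,-155.2]); P=[]
for th,d in [(0,33),(0,21),(18,19),(36,18),(54,17),(72,16),(90,14.5),(95,13)]:
    a=np.radians(176.5+th); P.append(piv+50*np.array([np.cos(a),np.sin(a)])+d*np.array([np.sin(a),-np.cos(a)]))
P=np.array(P); print(P.round(1)); print((np.diff(P,axis=0)/10).round(2)); print('go',(P[0]-o['tcp_pos'][:2]*1000)/10)
f=grab('top'); g=grab('scene')
a=cv2.resize(f['image'][110:265,230:400,::-1],(439,400)); b=cv2.resize(g['image'][165:285,200:308,::-1],(360,400))
cv2.imwrite('pics/c12.png',np.hstack([a,b]))
```

```text
t 29.13 tcp [ 563.8 -112.4  178.6] jaw 86.0 toolx 176.0 F [-0.1  0.5 -0. ] gap 0.254 q [-0.32  0.3   1.58  0.    1.26 -1.82]
[[ 570.8 -119.2]
 [ 570.1 -131.2]
 [ 565.5 -149.3]
 [ 566.9 -166.9]
 [ 573.8 -183. ]
 [ 585.5 -195.9]
 [ 601.2 -204.2]
 [ 607.  -205.5]]
[[-0.07 -1.2 ]
 [-0.45 -1.81]
 [ 0.13 -1.76]
 [ 0.69 -1.61]
 [ 1.17 -1.29]
 [ 1.57 -0.84]
 [ 0.58 -0.13]]
go [ 0.70065656 -0.68292038]
```

View pics/c12.png

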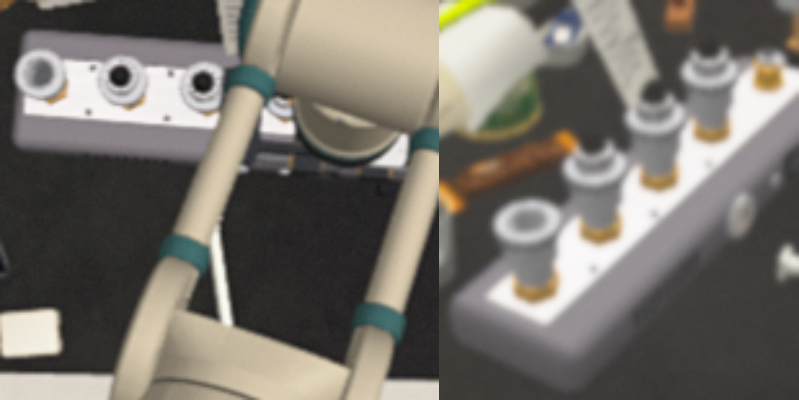

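All three nozzles sit equally low in their couplers with the sleeves up. Next I'll push the lever with the fingers closed.

Request:
move_arm:
  targets:
    - {"dp":[0.7,-0.68,0],"rot":[0,0,0],"grip":0}
    - {"dp":[0,0,0],"rot":[0,0,0],"grip":0}
    - {"dp":[0,0,-3],"rot":[0,0,0],"grip":0}
    - {"dp":[0,0,-3],"rot":[0,0,0],"grip":0}
    - {"dp":[0,0,-2],"rot":[0,0,0],"grip":0}
    - {"dp":[0,0,-1.3],"rot":[0,0,0],"grip":0}
    - {"dp":[0,0,0],"rot":[0,0,0],"grip":0}
    - {"dp":[0,0,0],"rot":[0,0,0],"grip":0}

```text
clock: 29.9
tcp_pos: [0.5717, -0.1184, 0.0847]
tool_rot: [-0.001, 0.033, 0.999, 0.0]
wrist_force: [-0.5, -0.4, 1.0]
finger_gap: 0.005
finger_force: 0.0
```

Request:
move_arm:
  targets:
    - {"dp":[-0.07,-1.2,0],"rot":[0,0,0],"grip":0}
    - {"dp":[-0.25,-0.9,0],"rot":[0,0,0],"grip":0}
    - {"dp":[-0.2,-0.9,0],"rot":[0,0,0],"grip":0}
    - {"dp":[0.0,-0.9,0],"rot":[0,0,0],"grip":0}
    - {"dp":[0.13,-0.86,0],"rot":[0,0,0],"grip":0}
    - {"dp":[0.3,-0.8,0],"rot":[0,0,0],"grip":0}
    - {"dp":[0.39,-0.81,0],"rot":[0,0,0],"grip":0}
    - {"dp":[0.5,-0.7,0],"rot":[0,0,0],"grip":0}

```text
clock: 30.57
tcp_pos: [0.5789, -0.1905, 0.0853]
tool_rot: [-0.001, 0.034, 0.999, 0.0]
wrist_force: [-0.6, 3.1, -0.1]
finger_gap: 0.008
finger_force: 1.1
```

Request:
move_arm:
  targets:
    - {"dp":[0.65,-0.55,0],"rot":[0,0,0],"grip":0}
    - {"dp":[0.75,-0.45,0],"rot":[0,0,0],"grip":0}
    - {"dp":[0.8,-0.4,0],"rot":[0,0,0],"grip":0}
    - {"dp":[0.5,-0.1,0],"rot":[0,0,0],"grip":0}
    - {"dp":[0,0,0],"rot":[0,0,0],"grip":0}
    - {"dp":[0,0,0],"rot":[0,0,0],"grip":0}

```text
clock: 31.07
tcp_pos: [0.5986, -0.203, 0.0846]
tool_rot: [-0.009, 0.033, 0.999, 0.001]
wrist_force: [-17.3, 3.1, 9.1]
finger_gap: 0.006
finger_force: 8.4
```

The lever is at its stop, pushing back with 17 N. I'll back off and go over the stick.

Request:
move_arm:
  targets:
    - {"dp":[-1.5,0,0],"rot":[0,0,0],"grip":0}
    - {"dp":[-1.5,0,0.5],"rot":[0,0,0],"grip":0}
    - {"dp":[-1,0,3],"rot":[0,0,0],"grip":0.2}
    - {"dp":[-1.5,2.0,1.5],"rot":[0,0,2],"grip":0.35}
    - {"dp":[-1.5,2.5,0],"rot":[0,0,2],"grip":0.35}
    - {"dp":[-1.5,2.5,0],"rot":[0,0,2],"grip":0.35}
    - {"dp":[-1.5,2.5,0],"rot":[0,0,2],"grip":0.35}
    - {"dp":[-1.5,2.5,0],"rot":[0,0,2],"grip":0.35}

```text
clock: 31.73
tcp_pos: [0.4926, -0.0845, 0.1361]
tool_rot: [0.002, -0.054, 0.999, -0.001]
wrist_force: [0.0, 0.2, 0.4]
finger_gap: 0.347
finger_force: 0.0
```

Request:
move_arm:
  targets:
    - {"dp":[-1.5,2.5,0],"rot":[0,0,2],"grip":0.35}
    - {"dp":[-0.5,2.0,0],"rot":[0,0,1.3],"grip":0.35}
    - {"dp":[0,0,0],"rot":[0,0,0],"grip":0.35}
    - {"dp":[0,0,0],"rot":[0,0,0],"grip":0.35}

```text
clock: 32.07
tcp_pos: [0.473, -0.0396, 0.1361]
tool_rot: [0.002, -0.083, 0.997, -0.001]
wrist_force: [0.0, -0.6, -0.0]
finger_gap: 0.352
finger_force: 0.0
```

```bash
cat >> h.py <<'E'
def stick(f,lo,hi,z=.007,min_area=150):
    im=f['image'].astype(int); m=((im.min(2)>150)&(im.max(2)-im.min(2)<40)).astype(np.uint8)
    n,l,s,c=cv2.connectedComponentsWithStats(m)
    for i in range(1,n):
        if s[i,4]<min_area: continue
        ys,xs=np.nonzero(l==i); pts=np.c_[xs,ys].astype(np.float32)
        (cx,cy),(w,h),a=cv2.minAreaRect(pts)
        if max(w,h)<4*min(w,h): continue
        vx,vy,x0,y0=cv2.fitLine(pts,cv2.DIST_HUBER,0,.01,.01).ravel()
        t=(pts-[x0,y0])@[vx,vy]; e=[onz(f,x0+vx*k,y0+vy*k,z)*1000 for k in (t.min(),t.max())]
        w0=onz(f,cx,cy,z)
        if not(lo[0]<w0[0]<hi[0] and lo[1]<w0[1]<hi[1]): continue
        d=e[0]-e[1]; print('ends',e[0].round(1),e[1].round(1),'len',np.linalg.norm(d).round(1),'ang',(np.degrees(np.arctan2(d[1],d[0]))).round(1),'px',(round(cx),round(cy)),round(w),round(h))
E
python3 - <<'E'
from h import *
st(); f=grab('wrist','w13.png'); stick(f,(.3,-.2),(.6,.2))
g=grab('scene'); print('scene'); stick(g,(.3,-.2),(.6,.2),min_area=60)
E
```

```text
t 32.07 tcp [473.  -39.6 136.1] jaw 99.6 toolx -170.4 F [ 0.  -0.6 -0. ] gap 0.352 q [-0.23  0.19  1.85 -0.    1.1  -1.97]
scene
```

```bash
cat >> h.py <<'E'
def stick2(f,lo,hi,z=.007,thr=140,minA=60):
    im=f['image'].astype(int); m=((im.min(2)>thr)&(im.max(2)-im.min(2)<45)); H,W=m.shape
    X=np.full((H,W,2),9.)
    for v,u in zip(*np.nonzero(m)):
        d=ray(f,u,v)
        if d[2]<-.05: X[v,u]=(f['o']+d*(z-f['o'][2])/d[2])[:2]
    m&=(X>lo).all(2)&(X<hi).all(2)
    n,l,s,c=cv2.connectedComponentsWithStats(m.astype(np.uint8))
    for i in range(1,n):
        if s[i,4]<minA: continue
        p=(X[l==i]*1000).astype(np.float32); vx,vy,x0,y0=cv2.fitLine(p,cv2.DIST_HUBER,0,.01,.01).ravel()
        t=(p-[x0,y0])@[vx,vy]; wd=np.abs((p-[x0,y0])@[-vy,vx]).max()*2
        print('A',s[i,4],'c',c[i].round(),'e1',(np.array([x0,y0])+t.min()*np.array([vx,vy])).round(1),'e2',(np.array([x0,y0])+t.max()*np.array([vx,vy])).round(1),'wid',wd.round(1),'ang',np.degrees(np.arctan(vy/vx)).round(1))
E
python3 - <<'E'
from h import *
f=grab('wrist'); stick2(f,(.395,-.2),(.56,.15))
print('scene'); g=grab('scene'); stick2(g,(.395,-.2),(.56,.15))
print('top'); g=grab('top'); stick2(g,(.395,-.2),(.56,.15))
E
```

```text
A 2265 c [355. 211.] e1 [396.  -32.8] e2 [565.8  23.5] wid 45.8 ang 18.3
A 517 c [495. 173.] e1 [400.4 138.4] e2 [443.  143.4] wid 22.2 ang 6.8
A 625 c [277. 248.] e1 [515.  -66.9] e2 [561.7 -81.4] wid 25.9 ang -17.3
scene
A 237 c [328. 249.] e1 [394.9 -26.4] e2 [531.9  -9.8] wid 27.7 ang 6.9
A 241 c [315. 297.] e1 [398.8 141.5] e2 [446.7 126.6] wid 40.3 ang -17.2
top
A 277 c [280. 193.] e1 [492.1  72.8] e2 [560.9  63.1] wid 26.4 ang -8.0
A 1939 c [319. 197.] e1 [516.3 -92.4] e2 [525.   51.4] wid 105.3 ang 86.5
A 418 c [353. 203.] e1 [453.1 -93. ] e2 [ 560.1 -116.6] wid 24.8 ang -12.4
A 324 c [270. 234.] e1 [393.3 102.5] e2 [470.5  76.6] wid 24.5 ang -18.5
A 95 c [318. 239.] e1 [395.8 -28.2] e2 [447.5 -20.7] wid 10.4 ang 8.3
A 145 c [248. 238.] e1 [402.7 139.7] e2 [440.2 140.6] wid 19.3 ang 1.4
A 136 c [343. 243.] e1 [395.2 -80.1] e2 [432.2 -88.1] wid 21.3 ang -12.2
```

The stick hasn't moved: in the top view it lies along an 8.3° line through (447,-21). Now I'll pick it up.

Request:
move_arm:
  targets:
    - {"dp":[-1.15,0.95,0],"rot":[0,0,0],"grip":0.35}
    - {"dp":[-1.15,0.95,0],"rot":[0,0,0],"grip":0.35}
    - {"dp":[0,0,-3],"rot":[0,0,0],"grip":0.35}
    - {"dp":[0,0,-3],"rot":[0,0,0],"grip":0.35}
    - {"dp":[0,0,-2],"rot":[0,0,0],"grip":0.35}
    - {"dp":[0,0,0],"rot":[0,0,0],"grip":0.35}
    - {"dp":[0,0,0],"rot":[0,0,0],"grip":0.35}

```text
clock: 32.9
tcp_pos: [0.4466, -0.0197, 0.055]
tool_rot: [-0.001, -0.082, 0.997, 0.001]
wrist_force: [-0.2, -1.2, 0.4]
finger_gap: 0.352
finger_force: 0.0
```

Run:
```python
from h import *
st(); f=grab('wrist'); stick2(f,(.395,-.06),(.44,.02))
f=grab('top'); stick2(f,(.375,-.06),(.43,.02),minA=20)
```

```text
t 32.9 tcp [446.6 -19.7  55. ] jaw 99.5 toolx -170.5 F [-0.2 -1.2  0.4] gap 0.352 q [-0.2   0.26  2.01  0.    0.87 -1.94]
A 884 c [323. 183.] e1 [394.8 -26.6] e2 [440.4 -18. ] wid 10.3 ang 10.7
A 23 c [322. 237.] e1 [426.6 -43.3] e2 [429.1 -17.2] wid 5.7 ang 84.6
A 129 c [314. 255.] e1 [376.5  19.1] e2 [386.  -35.5] wid 42.9 ang -80.1
A 59 c [330. 253.] e1 [374.7 -51. ] e2 [404.3 -57.5] wid 13.2 ang -12.5
```

Request:
move_arm:
  targets:
    - {"dp":[0.3,0.15,-1.5],"rot":[0,0,0],"grip":0.35}
    - {"dp":[0,0,-1.5],"rot":[0,0,0],"grip":0.35}
    - {"dp":[0,0,-0.5],"rot":[0,0,0],"grip":0.35}
    - {"dp":[0,0,0],"rot":[0,0,0],"grip":0}
    - {"dp":[0,0,0],"rot":[0,0,0],"grip":0}
    - {"dp":[0,0,0],"rot":[0,0,0],"grip":0}
    - {"dp":[0,0,0],"rot":[0,0,0],"grip":0}
    - {"dp":[0,0,0],"rot":[0,0,0],"grip":0}

```text
clock: 33.67
tcp_pos: [0.4521, -0.019, 0.0212]
tool_rot: [0.001, -0.082, 0.997, -0.0]
wrist_force: [-1.2, 0.5, 3.2]
finger_gap: 0.094
finger_force: 30.0
```

Request:
move_arm:
  targets:
    - {"dp":[0,0,2],"rot":[0,0,0],"grip":0}
    - {"dp":[0,0,3],"rot":[0,0,0],"grip":0}
    - {"dp":[0,0,3],"rot":[0,0,0],"grip":0}
    - {"dp":[0,0,3],"rot":[0,0,0],"grip":0}
    - {"dp":[0,-2,1],"rot":[0,0,-1.5],"grip":0}
    - {"dp":[0,-2.6,0],"rot":[0,0,-1.5],"grip":0}
    - {"dp":[0,-2.6,0],"rot":[0,0,-1.5],"grip":0}
    - {"dp":[0,-2.6,0],"rot":[0,0,-1.5],"grip":0}

```text
clock: 34.33
tcp_pos: [0.4514, -0.1178, 0.1413]
tool_rot: [0.001, -0.03, 1.0, -0.0]
wrist_force: [0.9, -1.1, -0.0]
finger_gap: 0.093
finger_force: 30.0
```

Request:
move_arm:
  targets:
    - {"dp":[0,-2.6,0],"rot":[0,0,-1.5],"grip":0}
    - {"dp":[0,-2.6,0],"rot":[0,0,-1.5],"grip":0}
    - {"dp":[0,-2.6,0],"rot":[0,0,-1.5],"grip":0}
    - {"dp":[0,-2.6,0],"rot":[0,0,-1.5],"grip":0}
    - {"dp":[0.5,-2.6,0],"rot":[0,0,-1.5],"grip":0}
    - {"dp":[1,-2.6,0],"rot":[0,0,-1.5],"grip":0}
    - {"dp":[2,-2.6,0],"rot":[0,0,-1.5],"grip":0}
    - {"dp":[2.4,-2.2,0],"rot":[0,0,-1],"grip":0}

```text
clock: 35.0
tcp_pos: [0.5098, -0.3227, 0.1408]
tool_rot: [-0.0, 0.072, 0.997, -0.0]
wrist_force: [1.4, -0.2, -0.6]
finger_gap: 0.091
finger_force: 30.0
```

Request:
move_arm:
  targets:
    - {"dp":[2.4,-1,0],"rot":[0,0,0],"grip":0}
    - {"dp":[2.4,-1,0],"rot":[0,0,0],"grip":0}
    - {"dp":[2.4,0,0],"rot":[0,0,0],"grip":0}
    - {"dp":[2,0,0],"rot":[0,0,0],"grip":0}
    - {"dp":[0,0,0],"rot":[0,0,0],"grip":0}
    - {"dp":[0,0,0],"rot":[0,0,0],"grip":0}

```text
clock: 35.5
tcp_pos: [0.6024, -0.3406, 0.1398]
tool_rot: [-0.001, 0.07, 0.998, 0.0]
wrist_force: [-0.3, 0.3, -1.1]
finger_gap: 0.096
finger_force: 30.0
```

```bash
python3 -c "
from h import *
st()"
```

```text
t 35.5 tcp [ 602.4 -340.6  139.8] jaw 82.0 toolx 172.0 F [-0.3  0.3 -1.1] gap 0.096 q [-0.61  0.5   1.36 -0.    1.29 -2.05]
```

Request:
move_arm:
  targets:
    - {"dp":[0.8,-0.9,0],"rot":[0,0,0],"grip":0}
    - {"dp":[0,0,-2.5],"rot":[0,0,0],"grip":0}
    - {"dp":[0,0,-2.5],"rot":[0,0,0],"grip":0}
    - {"dp":[0,0,-1],"rot":[0,0,0],"grip":0}
    - {"dp":[0,0,-0.8],"rot":[0,0,0],"grip":0}
    - {"dp":[0,0,0],"rot":[0,0,0],"grip":0}
    - {"dp":[0,0,0],"rot":[0,0,0],"grip":0}

```text
clock: 36.08
tcp_pos: [0.6101, -0.35, 0.073]
tool_rot: [0.0, 0.07, 0.998, -0.0]
wrist_force: [-1.0, -0.9, -0.5]
finger_gap: 0.094
finger_force: 30.0
```

Run:
```python
from h import *
st(); f=grab('wrist')
i=f['image'][100:380,140:500,::-1]; g=grab('scene'); b=cv2.resize(g['image'][130:200,290:410,::-1],(400,233))
cv2.imwrite('pics/c14.png',np.hstack([cv2.resize(i,(400,311)),cv2.copyMakeBorder(b,0,78,0,0,cv2.BORDER_CONSTANT)]))
```

```text
t 36.08 tcp [ 610.1 -350.    73. ] jaw 81.9 toolx 171.9 F [-1.  -0.9 -0.5] gap 0.094 q [-0.62  0.57  1.41 -0.    1.16 -2.05]
```

Request:
move_arm:
  targets:
    - {"dp":[0.1,0,-0.8],"rot":[0,0,0],"grip":0}
    - {"dp":[0,0,-0.6],"rot":[0,0,0],"grip":0}
    - {"dp":[0,0,0],"rot":[0,0,0],"grip":0}
    - {"dp":[0,0,0],"rot":[0,0,0],"grip":0}

```text
clock: 36.52
tcp_pos: [0.6117, -0.3493, 0.0583]
tool_rot: [0.0, 0.07, 0.998, 0.001]
wrist_force: [2.2, 1.9, 2.1]
finger_gap: 0.095
finger_force: 30.0
```

Request:
move_arm:
  targets:
    - {"dp":[0,0,0],"rot":[0,0,0],"grip":0.15}
    - {"dp":[0,0,0],"rot":[0,0,0],"grip":0.3}
    - {"dp":[0,0,0],"rot":[0,0,0],"grip":0.35}
    - {"dp":[0,0,0],"rot":[0,0,0],"grip":0.35}
    - {"dp":[0,0,1],"rot":[0,0,0],"grip":0.35}
    - {"dp":[0,0,2.5],"rot":[0,0,0],"grip":0.35}
    - {"dp":[0,0,3],"rot":[0,0,0],"grip":0.35}
    - {"dp":[0,0,3],"rot":[0,0,0],"grip":0.35}

```text
clock: 37.18
tcp_pos: [0.6109, -0.3498, 0.1546]
tool_rot: [-0.001, 0.07, 0.998, 0.0]
wrist_force: [0.4, -0.3, -0.0]
finger_gap: 0.348
finger_force: 0.0
```

Request:
move_arm:
  targets:
    - {"dp":[-3,0,2],"rot":[0,0,0],"grip":0.35}
    - {"dp":[-3,-1,2],"rot":[0,0,0],"grip":0.35}
    - {"dp":[-3,-2,0],"rot":[0,0,0],"grip":0.35}
    - {"dp":[-3,-3,0],"rot":[0,0,0],"grip":0.35}
    - {"dp":[-3,-3,0],"rot":[0,0,0],"grip":0.35}
    - {"dp":[-3,-3,0],"rot":[0,0,0],"grip":0.35}
    - {"dp":[-3,-2,0],"rot":[0,0,0],"grip":0.35}
    - {"dp":[-3,-2,0],"rot":[0,0,0],"grip":0.35}

```text
clock: 37.85
tcp_pos: [0.3713, -0.5097, 0.1944]
tool_rot: [0.0, 0.07, 0.998, -0.001]
wrist_force: [0.1, 0.1, -0.5]
finger_gap: 0.352
finger_force: 0.0
```

Run:
```python
from h import *
st(); t=grab('top','t15.png'); g=grab('scene','s15.png')
stick2(t,(.5,-.45),(.72,-.25),z=.043,minA=40)
a=cv2.resize(t['image'][115:275,228:548,::-1],(800,400),interpolation=cv2.INTER_CUBIC)
b=cv2.resize(g['image'][130:210,200:410,::-1],(525,200)); c=cv2.resize(g['image'][185:285,205:305,::-1],(200,200))
cv2.imwrite('pics/c15.png',np.vstack([a,np.hstack([b,c,np.zeros((200,75,3),np.uint8)])]))
```

```text
t 37.85 tcp [ 371.3 -509.7  194.4] jaw 81.9 toolx 171.9 F [ 0.1  0.1 -0.5] gap 0.352 q [-1.05  0.37  1.43 -0.    1.34 -2.48]
A 323 c [461. 157.] e1 [ 529.5 -337.6] e2 [ 690.7 -362.1] wid 20.4 ang -8.7
A 62 c [501. 135.] e1 [ 639.9 -443.1] e2 [ 693.8 -444. ] wid 9.3 ang -0.9
```

View pics/c15.png

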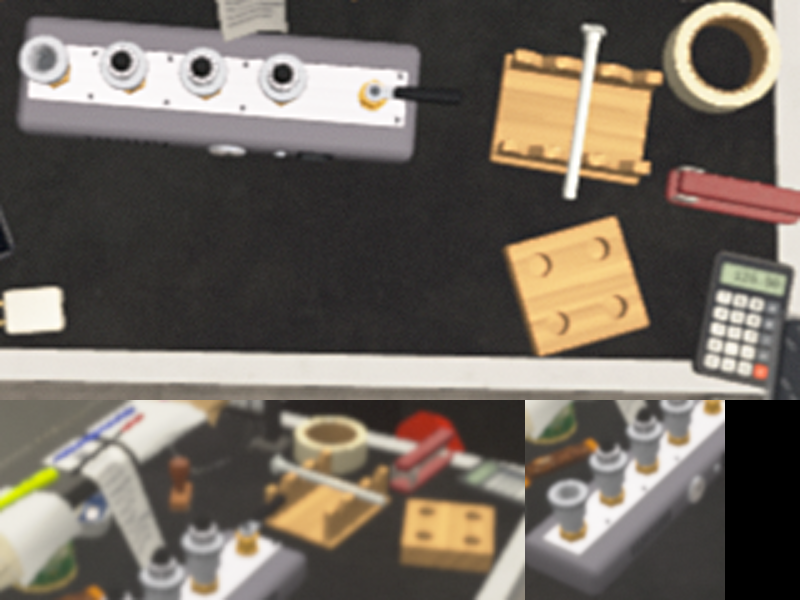

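The stick lies in the middle groove, centred to about 1 mm. The lever is in line with the bar, three nozzles are home and the caddy is empty.

```bash
python3 -c "
from h import *
print(robot.close_job())"
```

```text
the job is handed in; nothing more can be done
None
```

The job is handed in: all three nozzles are locked in outlets 0–2, the air valve lever was then swung to its open stop, and the one white stick lies centred in the rest's middle groove; while drawing the first sleeve, the gripper met a hard stop at about 34 N, probably against the clutter behind the inflator, before I turned it clear.

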